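# Close the kit boxes with their own lids

## Task

Two open boxes of model parts, one red and one blue, need closing: put on each the lid of its own colour, handle up and fully down all round. The blue lid lies on the table; the red one stands on edge in the wooden rack and has to be laid down before it can be taken by its handle. Leave the boxes where they stand, and do not disturb the yellow lid or the other things on the table.

Things in the scene. Friction and masses are not known exactly. Their poses are not given: they have to be found in the camera images.
- box_red: Red. Open box of kit parts, 120 x 92 x 50 mm, walls 4 mm, 400 g, loose on the table. Origin: centre of underside; x along 120 mm, z up. With the lid fully on, the lid's plate lies flat on the rim, lid origin 42 mm above the box origin, long sides parallel; either way round is fine.
- box_blue: Blue. Open box of kit parts, 120 x 92 x 50 mm, walls 4 mm, 400 g, loose on the table. Origin: centre of underside; x along 120 mm, z up. With the lid fully on, the lid's plate lies flat on the rim, lid origin 42 mm above the box origin, long sides parallel; either way round is fine.
- lid_red: Red lid, same make as lid_blue (see there for sizes and axes). At the start it stands on a 120 mm edge in one of the rack's two grooves: its y points up, its handle (z) faces away from the robot, it leans a few degrees at most, and its top edge is 100 mm above the table.
- lid_blue: Blue lid, at the start flat on the table, handle up. Plate 120 x 92 x 6 mm; plug 105 x 77 x 8 mm under it fits inside the box with 3.5 mm play a side; bar handle on top 44 (along x) x 14 x 22 mm tall, centred. Origin: centre of plug's underside; x along 120 mm, y along 92 mm, z to the handle side; plug z 0-8, plate 8-14, handle 14-36 mm. 120 g.
- lid_yellow: Yellow lid of some other box, same make as lid_blue, standing in the rack's other groove in the same way as the red one; to be left there.
- rack: Wooden lid rack, fixed, 150 x 150 mm base 8 mm thick. Origin: centre of its underside. Two straight grooves along its y, centred at x = -45 and +45 mm, 16 mm wide, floor 8 mm and wall tops 33 mm above the table; walls 6 mm thick, 140 mm long.
- tank_model: Bystander: olive model tank, 120 x 62 x 54 mm, barrel to its +x. Origin on its underside.
- paint_jar: Bystander: small green paint jar, 34 mm diameter, 55 mm tall. Origin on its underside.
- glue_bottle: Bystander: white glue bottle with orange cap, 44 mm diameter, 85 mm tall. Origin on its underside.
- mug: Bystander: white mug, 76 mm diameter, 85 mm tall, handle at its +y. Origin on its underside.
- brush: Bystander: brush, 170 mm long, lying along its x. Origin on its underside.

How it is judged:
By the outcome, as a careful person would: the job done as asked, in the order asked, and still so for the second after the job is handed in, with the robot touching nothing.
It also fails if it takes over 72 s, if anything falls off the work surface, if the arm or the gripper's body presses on something with over 40 N, if the wrist force passes 120 N, or if a joint passes its speed limit or range.

## Robot

A 7-joint arm with a two-finger parallel gripper is mounted at the origin on the work surface. World frame = base frame: x ahead of the robot, y to its left, z up, the work surface at z = 0. Lengths are in m, angles in rad, forces in N, time in s.
With the tool pointing down it reaches from about 0.4 to 0.9 m from the base axis. Payload 5.5 kg.
Tool frame: the origin (TCP) lies at the very end of the fingers, on their centre line; the grasp point (between the pads) lies 19 mm behind it; z points along the fingers, y is the direction in which the jaws open and shut (so a half turn about z gives the same grasp; the last joint's range is limited). The gripper opens to 85 mm and grips with 20 to 120 N. Pads are 22 mm wide; open, the fingers measure 114 mm over their backs; the gripper's body (76 mm by 85 mm) begins 54 mm behind the grasp point. The pads swing forward as they close: fully open they stand 13 mm farther back than shut.
Start: joints at [1.606, 0.501, -0.427, 1.55, 0.221, 1.138, -0.21], TCP at [0.147, -0.633, 0.231] pointing down, gripper open.
Joint ranges: [-2.88, 2.88], [-0.31, 2.03], [-1.54, 1.56], [0.2, 2.42], [-1.41, 4.55], [0.19, 2.02], [-2.57, 2.57]. Speed limits (rad/s): [2.57, 2.57, 3.14, 3.14, 3.14, 3.14, 3.14].

## Interface

Orientations are given as a unit quaternion [w, x, y, z].
In Python, from workcell import * gives the robot as it stands.
- The arm moves only by the tool jog_arm, never from a script. Its argument "series" is a list that holds one entry, the list of rows, each a list of 7 numbers: the shift along the tool's x, y, z scaled (see below), then the turn, a rotation vector about the tool's x, y, z scaled (see below), then the gripper command: -1 is shut, 1 is fully open, values between are in proportion. In form: [[[tx, ty, tz, ax, ay, az, jaw], ...]]. A call has exactly 8 rows; each row is the pose to reach, as a shift and turn from the pose commanded when the call began, along the tool's axes at that moment, turning the shorter way round; what a row does not reach only later rows make up. The controller multiplies each number of a shift by 40 cm and each number of a turn by 180 degrees. A row lasts 1/12 s, in which the tool goes at most 41.7 mm and 7.16 degrees, less where a joint would pass 70% of its speed; a pose out of reach is approached as far as the arm can. A call with a number of a shift or a turn outside -1 to 1 is refused whole. A call with a gripper value outside its range is refused whole. The fingers move at their own pace and stop on an object; "grip_force" is the grip in N (left out, the last holds). Time passes only in rows, so rows that repeat a pose let the fingers close, or fill a call up. It gives the time, the measured TCP pose, the force and the opening at its end, in the units of the state.
- sense(): the state, without advancing time (a new reading comes with each control period).
- camera(name): name is "scene" or "top"; returns the picture (480x640x3 uint8, red, green, blue); there is no depth.
- camera_params(name): a dict with "intrinsics" (3x3 intrinsics, pixels), "extrinsics" (4x4, takes a point from world to camera coordinates). Camera axes: x right, y up, looking along -z (the intrinsics and any distortion apply to the point x, -y, -z); pixel columns grow to the right and rows downward; lengths in m; the calibration is good to about 2 mm. A picture is of the moment at which its call begins. camera_params takes no time and is no camera call.
- close_job(): hands the job in, once; it reports no verdict.
Trained networks look in the newest picture that a camera, given by its name, has taken for a name from the list of things; names that differ only in an ending like _2 or _b are one class to them, and where a whole thing is asked for, a point or a joint stands for the part that bears it (a point fixed in the world has none). Each returns a list of dicts, best first, with "score" (0 to 1); they miss things now and then, are a little off and sometimes report something else, mostly with a low value. They report only what shows in the picture. A call takes as long as a camera call.
- spot_in(camera, thing): "box" ([left, top, right, bottom] in pixels, round what is visible of it).
- regions_of(camera, thing): "pixels" (480x640 bool, what is visible of it) and "box" ([left, top, right, bottom] in pixels, round what is visible of it).
The state is a dict: "t": time; "qpos": joint angles; "joint_vel": joint speeds; "joint_efforts": joint torques, N m; "tcp_pos": TCP position; "orientation": TCP orientation; "force": force on the tool from outside, world axes, zero at the start; "torque": the same for the moment, N m; "finger_gap": finger opening in m.
Only numpy, scipy, OpenCV 4.12 (cv2) and the standard library are available. Lean on these libraries where they do the work, as an engineer would, in place of code of your own. Each camera call takes 0.05 s, during which the arm holds its last target. There are 200 camera calls.

## Working session

There is one attempt and no reset: what is moved stays moved. The work goes in short steps, Python scripts to look and compute and a tool call to move; the robot and the scene stay as the last step left them, time stands still between calls to the robot, and variables do not carry over. Pictures are saved under pics/ and viewed, about 8 in all and at most 12, crops included, and the job is handed in when it is done.

Besides the shell and the picture viewer there is one more tool, called after "Request:" as name([rows], argument=value, ...), one row to a line, values as JSON. jog_arm: Moves the arm, as the interface text tells. Its arguments: {"type":"object","properties":{"series":{"type":"array"},"grip_force":{"type":"number"}},"required":["series"]}

```bash
mkdir -p pics; ls; cat > first.py <<'E'
from workcell import *
import cv2,numpy as np
np.set_printoptions(precision=4,suppress=True)
for c in ("scene","top"):
    im=camera(c); cv2.imwrite(f"pics/{c}0.png",im[:,:,::-1])
    p=camera_params(c); print(c,np.array(p["intrinsics"]).tolist(),np.array(p["extrinsics"]).round(4).tolist(),[k for k in p])
    for n in ["box_red","box_blue","lid_red","lid_blue","lid_yellow","rack","tank_model","paint_jar","glue_bottle","mug","brush"]:
        print(n,[(np.round(d["box"]).tolist(),round(d["score"],2)) for d in spot_in(c,n)[:2]])
s=sense(); print({k:np.round(v,4).tolist() for k,v in s.items()})
E
python3 first.py
```

```text
pics
scene [[604.5065244870826, 0.0, 322.0843087815404], [0.0, 604.5065244870826, 242.89806714649492], [0.0, 0.0, 1.0]] [[-0.537, 0.8435, -0.0166, 0.3191], [-0.4503, -0.27, 0.8511, 0.1831], [0.7134, 0.4644, 0.5248, -1.7279], [0.0, 0.0, 0.0, 1.0]] ['intrinsics', 'extrinsics']
box_red [([476.0, 283.0, 553.0, 331.0], 0.88)]
box_blue [([288.0, 250.0, 356.0, 307.0], 0.93)]
lid_red [([215.0, 171.0, 264.0, 202.0], 0.9)]
lid_blue [([404.0, 249.0, 459.0, 290.0], 0.77), ([197.0, 197.0, 271.0, 235.0], 0.44)]
lid_yellow [([200.0, 188.0, 248.0, 220.0], 0.57)]
rack [([198.0, 198.0, 271.0, 233.0], 0.88), ([400.0, 317.0, 468.0, 384.0], 0.63)]
tank_model [([403.0, 319.0, 468.0, 384.0], 0.7)]
paint_jar [([418.0, 286.0, 437.0, 316.0], 0.63), ([404.0, 252.0, 462.0, 292.0], 0.39)]
glue_bottle [([537.0, 246.0, 566.0, 288.0], 0.89)]
mug [([404.0, 319.0, 467.0, 384.0], 0.77), ([215.0, 170.0, 265.0, 202.0], 0.58)]
brush [([418.0, 289.0, 438.0, 319.0], 0.68), ([143.0, 252.0, 218.0, 283.0], 0.64)]
top [[527.2535958783903, 0.0, 320.1139458538398], [0.0, 527.2535958783903, 236.92935502792753], [0.0, 0.0, 1.0]] [
[... 419 characters left out ...]
79.0, 299.0], 0.57)]
tank_model [([327.0, 150.0, 379.0, 181.0], 0.83)]
paint_jar [([223.0, 218.0, 238.0, 233.0], 0.74)]
glue_bottle [([145.0, 301.0, 168.0, 317.0], 0.69)]
mug [([186.0, 154.0, 224.0, 185.0], 0.96)]
brush [([401.0, 149.0, 443.0, 206.0], 0.87), ([419.0, 237.0, 470.0, 257.0], 0.28)]
{'t': 1.2, 'qpos': [1.6062, 0.5009, -0.427, 1.5504, 0.2208, 1.1383, -0.2103], 'joint_vel': [-0.0004, -0.0001, -0.0004, 0.0016, 0.0002, 0.0009, 0.0003], 'joint_efforts': [0.0005, -56.9388, -5.8103, -28.1332, 0.0129, 0.0019, 0.0], 'tcp_pos': [0.1468, -0.6332, 0.2313], 'orientation': [0.0, 0.9935, 0.1137, 0.0], 'force': [-0.1109, 0.3597, 0.0102], 'torque': [0.0176, 0.0169, 0.0293], 'finger_gap': 0.0852}
```

```bash
python3 -c "
import cv2
a=cv2.imread('pics/top0.png')[130:340,130:500]; cv2.imwrite('pics/top0c.png',cv2.resize(a,None,fx=2.15,fy=2.15,interpolation=cv2.INTER_CUBIC))"
```

```text
(no output)
```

View pics/top0c.png

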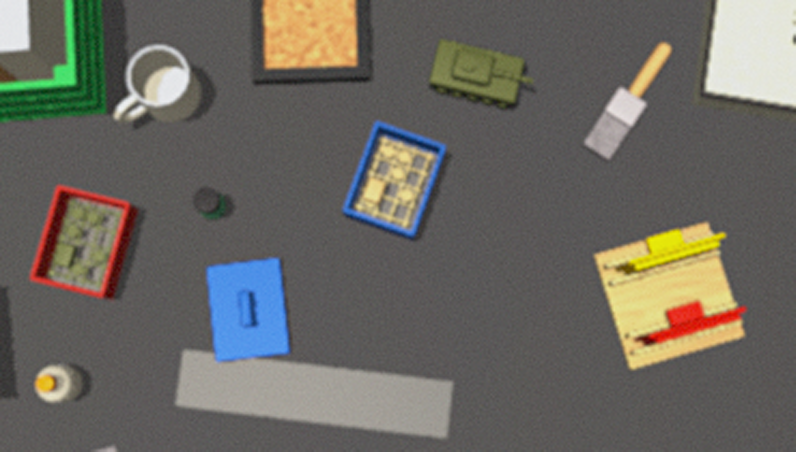

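View pics/scene0.png

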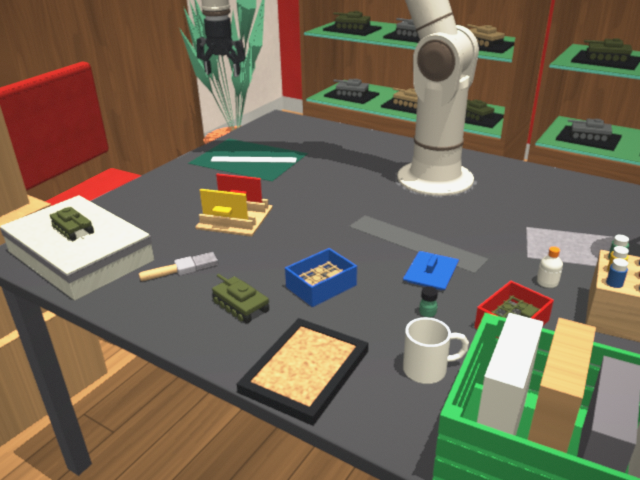

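```bash
cat > h.py <<'E'
from workcell import *
import cv2,numpy as np
from scipy.optimize import minimize
from scipy.spatial.transform import Rotation as Ro
np.set_printoptions(precision=4,suppress=True)
P={}
def par(c):
    if c not in P:
        p=camera_params(c); P[c]=(np.array(p["intrinsics"]),np.array(p["extrinsics"]))
    return P[c]
def proj(c,X):
    K,E=par(c); X=np.atleast_2d(X)@E[:3,:3].T+E[:3,3]
    u=(X*[1,-1,-1])@K.T; return u[:,:2]/u[:,2:]
def cub(x,y,z):
    return np.array([[a,b,c] for a in x for b in y for c in z])/1000
LID=[cub((-60,60),(-46,46),(8,14)),cub((-22,22),(-7,7),(14,36)),cub((-52.5,52.5),(-38.5,38.5),(0,8))]
BOX=[cub((-60,60),(-46,46),(0,50))]
S=4
def sil(c,parts,T):
    m=np.zeros((480*S,640*S),np.uint8)
    for q in parts:
        u=proj(c,q@T[:3,:3].T+T[:3,3]); 
        cv2.fillConvexPoly(m,cv2.convexHull(((u+.5)*S-.5).round().astype(np.int32)),1)
    return m
def fit(masks,parts,f,x0,step):
    big={}
    for c,m in masks.items():
        ys,xs=np.where(m); r=(max(ys.min()-15,0)*S,(ys.max()+15)*S,max(xs.min()-15,0)*S,(xs.max()+15)*S)
        M=cv2.GaussianBlur(cv2.resize(m.astype(np.float32),None,fx=S,fy=S,interpolation=cv2.INTER_LINEAR),(0,0),3)
        big[c]=(r,(M>.5)[r[0]:r[1],r[2]:r[3]])
    def cost(x):
        v=[]
        for c,(r,M) in big.items():
            s=sil(c,parts,f(x))[r[0]:r[1],r[2]:r[3]]>0
            v.append(1-(s&M).sum()/max((s|M).sum(),1))
        return np.mean(v)
    n=len(x0); sim=np.vstack([x0]+[np.array(x0)+np.eye(n)[i]*step[i] for i in range(n)])
    o=minimize(cost,x0,method="Nelder-Mead",options=dict(initial_simplex=sim,xatol=1e-4,fatol=1e-5,maxiter=300))
    return o.x,1-o.fun
def flat(z=0):
    def f(x):
        T=np.eye(4); T[:3,:3]=Ro.from_euler('z',x[2]).as_matrix(); T[:3,3]=[x[0],x[1],z]; return T
    return f
def ground(c,u,z):
    K,E=par(c); d=np.linalg.solve(K,[u[0],u[1],1])*[1,-1,-1]; C=-E[:3,:3].T@E[:3,3]; d=E[:3,:3].T@d
    return C+d*(z-C[2])/d[2]
def bestmask(c,n):
    r=regions_of(c,n); return np.array(r[0]["pixels"]),r[0]["score"]
def fitflat(n,parts,z=0,yaws=None,cams=("top","scene"),fresh=True):
    ms={}
    for c in cams:
        if fresh: camera(c)
        m,s=bestmask(c,n); ms[c]=m; print(n,c,"px",m.sum(),"sc",round(s,2),end="; ")
    ys,xs=np.where(ms[cams[0]]); g=ground(cams[0],(xs.mean(),ys.mean()),z+.02)
    best=max((fit(ms,parts,flat(z),[g[0],g[1],y],[.01,.01,.15]) for y in (yaws if yaws is not None else np.arange(4)*np.pi/4)),key=lambda q:q[1])
    print("\n  x,y,yaw",best[0],"IoU",round(best[1],3)); 
    for c in ms:
        b=fit({c:ms[c]},parts,flat(z),best[0],[.004,.004,.04]); print("   ",c,b[0],round(b[1],3))
    return best
def state():
    s=sense(); R=Ro.from_quat(s["orientation"],scalar_first=True)
    print("t",round(s["t"],2),"tcp",np.array(s["tcp_pos"]),"R cols x,y,z",R.as_matrix().T.tolist() and R.as_matrix().T.round(3).tolist(),"F",np.array(s["force"]),"gap",round(s["finger_gap"],4)); return s,R
E
cat > m1.py <<'E'
from h import *
for c in ("top","scene"): camera(c)
for n in ("box_red","box_blue"): fitflat(n,BOX,fresh=False)
fitflat("lid_blue",LID,fresh=False)
# red lid standing: p = x,y of plane origin, yaw of lid z dir, origin z = .008+.046
UP=[np.clip(LID[0],[-1,-.021,-1],[1,1,1]),LID[1],np.clip(LID[2],[-1,-.021,-1],[1,1,1])]
def stand(x):
    z=np.array([np.cos(x[2]),np.sin(x[2]),0]); y=np.array([0,0,1.]); xx=np.cross(y,z)
    T=np.eye(4); T[:3,:3]=np.c_[xx,y,z]@Ro.from_euler('x',x[3] if len(x)>3 else 0).as_matrix(); T[:3,3]=[x[0],x[1],.054]; return T
for n in ("lid_red","lid_yellow"):
    m,s=bestmask("top",n); ys,xs=np.where(m); g=ground("top",(xs.mean(),ys.mean()),.07)
    print(n,m.sum(),s,"start",g)
    for y0 in (-.2,.2):
        print(fit({"top":m},UP,stand,[g[0],g[1],y0],[.01,.01,.15]))
        print(" lean",fit({"top":m},UP,stand,[g[0],g[1],y0,0.],[.01,.01,.15,.05]))
m,s=bestmask("top","rack"); print("rack",s,m.sum())
for n in ["tank_model","paint_jar","glue_bottle","mug","brush"]:
    d=spot_in("top",n)[0]["box"]; print(n,ground("top",((d[0]+d[2])/2,(d[1]+d[3])/2),.03))
for uv in [(130+180/2.15,130+350/2.15),(130+452/2.15,130+380/2.15)]: print("strip",ground("top",uv,0))
E
python3 m1.py
```

```text
box_red top px 1776 sc 0.65; box_red scene px 2029 sc 0.6; 
  x,y,yaw [0.5226 0.3893 2.9162] IoU 0.765
    top [0.5241 0.3893 2.9072] 0.969
    scene [0.5167 0.3897 2.9168] 0.596
box_blue top px 1588 sc 0.84; box_blue scene px 2753 sc 0.95; 
  x,y,yaw [0.6073 0.0061 2.7915] IoU 0.951
    top [0.608  0.0062 2.7902] 0.948
    scene [0.6057 0.0052 2.8023] 0.97
lid_blue top px 1543 sc 0.94; lid_blue scene px 1341 sc 0.71; 
  x,y,yaw [0.4464 0.1863 3.2821] IoU 0.909
    top [0.448  0.1862 3.2736] 0.965
    scene [0.4386 0.1852 3.3328] 0.912
lid_red 431 0.96 start [ 0.4353 -0.3493  0.07  ]
(array([ 0.4237, -0.3575,  0.3012]), np.float64(0.8854082998661312))
 lean (array([ 0.4233, -0.3578,  0.2895,  0.045 ]), np.float64(0.88534357209056))
(array([ 0.4237, -0.3575,  0.3003]), np.float64(0.8854082998661312))
 lean (array([ 0.4235, -0.3578,  0.305 ,  0.0643]), np.float64(0.8702041878007544))
lid_yellow 525 0.77 start [ 0.523  -0.3314  0.07  ]
(array([ 0.5109, -0.3351,  0.3056]), np.float64(0.8439921360009252))
 lean (array([ 0.511 , -0.3369,  0.29  ,  0.0641]), np.float64(0.8841085707849983))
(array([ 0.5109, -0.3349,  0.2945]), np.float64(0.8464912280701754))
 lean (array([ 0.5117, -0.3372,  0.2882,  0.0402]), np.float64(0.8750997150997151))
rack 0.65 1083
tank_model [ 0.7452 -0.0936  0.03  ]
paint_jar [0.6148 0.0043 0.03  ]
glue_bottle [0.3432 0.4104 0.03  ]
mug [0.731  0.3019 0.03  ]
brush [ 0.7165 -0.29    0.03  ]
strip [0.3929 0.27   0.    ]
strip [ 0.3618 -0.0718  0.    ]
```

```bash
cat >> h.py <<'E'
def tool(jaw,tilt=0.):
    "jaw: world angle of tool y when down; tilt swings tool z toward tool-y direction"
    y=np.array([np.cos(jaw),np.sin(jaw),0]); z=np.array([0,0,-1.]); x=np.cross(y,z)
    return Ro.from_matrix(np.c_[x,y,z])*Ro.from_euler('x',-tilt)
def chain(*wps,cur=None):
    "waypoints (pos,jaw,tilt): each printed relative to the previous one"
    if cur is None:
        s=sense(); p=np.array(s["tcp_pos"]); R=Ro.from_quat(s["orientation"],scalar_first=True)
        print("t",round(s["t"],2),"F",np.array(s["force"]),"gap",round(s["finger_gap"],4))
    else: p,R=np.array(cur[0]),tool(*cur[1:])
    for w in wps:
        q,Q=np.array(w[0],float),tool(*w[1:])
        d=R.inv().apply(q-p)/.4; r=(R.inv()*Q).as_rotvec()/np.pi
        print("rel",d.round(4).tolist(),r.round(4).tolist(),"rows",round(np.linalg.norm(q-p)/.0417,1),round(np.linalg.norm(r)*180/7.16,1)); p,R=q,Q
E
python3 -c "
from h import *
print(tool(.295,.5).as_matrix()[:,2])
chain(([.43,-.3555,.22],.295),([.43,-.3555,.068],.295))"
```

```text
[ 0.4587  0.1394 -0.8776]
t 2.0 F [-0.2918 -0.2996 -0.1638] gap 0.0854
rel [0.8464, -0.5165, 0.0283] [0.0, 0.0, -0.5214] rows 9.5 13.1
rel [0.0, 0.0, 0.38] [0.0, 0.0, 0.0] rows 3.6 0.0
```

Request:
jog_arm([
  [[0.11, -0.065, 0.004, 0, 0, -0.0375, 1], [0.22, -0.13, 0.008, 0, 0, -0.075, 1], [0.32, -0.195, 0.011, 0, 0, -0.1125, 1], [0.42, -0.26, 0.014, 0, 0, -0.15, 1], [0.52, -0.32, 0.018, 0, 0, -0.1875, 1], [0.62, -0.38, 0.021, 0, 0, -0.225, 1], [0.7, -0.43, 0.024, 0, 0, -0.2625, 1], [0.75, -0.46, 0.026, 0, 0, -0.3, 1]],
])

```text
t: 2.67
tcp_pos: [0.3852, -0.398, 0.2219]
orientation: [0.0, 0.832, 0.555, -0.0]
force: [0.6, -0.8, 0.0]
finger_gap: 0.0854
```

```bash
python3 -c "
from h import *
state()
chain(([.43,-.3555,.22],.295),([.43,-.3555,.068],.295))"
```

```text
t 2.67 tcp [ 0.3852 -0.398   0.2219] R cols x,y,z [[0.385, 0.923, -0.001], [0.923, -0.385, 0.001], [0.0, -0.001, -1.0]] F [ 0.5571 -0.8117  0.0346] gap 0.0854
t 2.67 F [ 0.5571 -0.8117  0.0346] gap 0.0854
rel [0.1411, 0.0626, 0.0046] [0.0001, 0.0003, -0.2196] rows 1.5 5.5
rel [0.0, 0.0, 0.38] [0.0, 0.0, 0.0] rows 3.6 0.0
```

Request:
jog_arm([
  [[0.07, 0.03, 0.002, 0, 0, -0.0375, 1], [0.141, 0.0626, 0.0046, 0, 0, -0.075, 1], [0.141, 0.0626, 0.0046, 0, 0, -0.1125, 1], [0.141, 0.0626, 0.0046, 0, 0, -0.15, 1], [0.141, 0.0626, 0.0046, 0, 0, -0.1875, 1], [0.141, 0.0626, 0.0046, 0, 0, -0.2196, 1], [0.141, 0.0626, 0.0046, 0, 0, -0.2196, 1], [0.141, 0.0626, 0.0046, 0, 0, -0.2196, 1]],
])

```text
t: 3.33
tcp_pos: [0.4291, -0.3573, 0.2196]
orientation: [-0.0, 0.599, 0.801, 0.0]
force: [-0.2, 0.8, 0.8]
finger_gap: 0.0854
```

```bash
python3 -c "
from h import *
state()
im=camera('top'); cv2.imwrite('pics/a.png',cv2.resize(im[200:330,380:520,::-1],None,fx=5,fy=4.5,interpolation=cv2.INTER_CUBIC))"
```

```text
t 3.33 tcp [ 0.4291 -0.3573  0.2196] R cols x,y,z [[-0.282, 0.959, 0.0], [0.959, 0.282, 0.0], [0.0, 0.0, -1.0]] F [-0.1911  0.7743  0.7791] gap 0.0854
```

View pics/a.png

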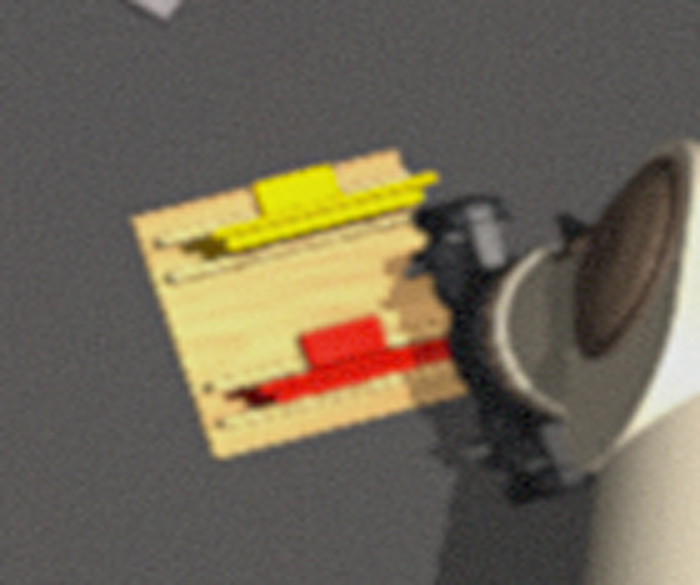

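```bash
python3 -c "
from h import *
print(ground('top',(448.4,275.6),.058))
chain(([.43,-.3555,.068],.295))"
```

```text
[ 0.4467 -0.35    0.058 ]
t 3.38 F [-0.4498 -0.1363  0.5587] gap 0.0857
rel [0.0036, 0.0035, 0.3792] [0.0, -0.0, -0.0029] rows 3.6 0.1
```

Request:
jog_arm([
  [[0.0036, 0.0035, 0.09, 0, 0, -0.003, 1], [0.0036, 0.0035, 0.18, 0, 0, -0.003, 1], [0.0036, 0.0035, 0.26, 0, 0, -0.003, 1], [0.0036, 0.0035, 0.32, 0, 0, -0.003, 1], [0.0036, 0.0035, 0.355, 0, 0, -0.003, 1], [0.0036, 0.0035, 0.379, 0, 0, -0.003, 1], [0.0036, 0.0035, 0.379, 0, 0, -0.003, 0.5], [0.0036, 0.0035, 0.379, 0, 0, -0.003, 0]],
], grip_force=40)

```text
t: 4.05
tcp_pos: [0.4308, -0.3556, 0.0688]
orientation: [0.0, 0.594, 0.804, 0.0]
force: [1.0, 0.2, 0.1]
finger_gap: 0.0642
```

Request:
jog_arm([
  [[0, 0, 0, 0, 0, 0, -0.4], [0, 0, 0, 0, 0, 0, -0.6], [0, 0, 0, 0, 0, 0, -1], [0, 0, 0, 0, 0, 0, -1], [0, 0, 0, 0, 0, 0, -1], [0, 0, 0, 0, 0, 0, -1], [0, 0, 0, 0, 0, 0, -1], [0, 0, 0, 0, 0, 0, -1]],
])

```text
t: 4.72
tcp_pos: [0.4311, -0.3559, 0.0692]
orientation: [0.001, 0.594, 0.804, -0.0]
force: [-0.9, 0.4, 7.0]
finger_gap: 0.0134
```

```bash
python3 -c "
from h import *
state()
chain(([.43,-.3555,.2],.295),([.47,-.16,.2],-.33),([.47,-.16,.2],-.33,1.05))"
```

```text
t 4.72 tcp [ 0.4311 -0.3559  0.0692] R cols x,y,z [[-0.294, 0.956, -0.002], [0.956, 0.294, 0.001], [0.002, -0.001, -1.0]] F [-0.946   0.4143  6.968 ] gap 0.0134
t 4.72 F [-0.946   0.4143  6.968 ] gap 0.0134
rel [0.0012, -0.0019, -0.327] [0.0004, 0.0006, 0.0012] rows 3.1 0.0
rel [0.4386, 0.2378, 0.0] [0.0, 0.0, 0.1989] rows 4.8 5.0
rel [0.0, 0.0, 0.0] [-0.3342, 0.0, 0.0] rows 0.0 8.4
```

Request:
jog_arm([
  [[0, 0, -0.02, 0, 0, 0, -1], [0, 0, -0.05, 0, 0, 0, -1], [0, 0, -0.09, 0, 0, 0, -1], [0, 0, -0.14, 0, 0, 0, -1], [0, 0, -0.2, 0, 0, 0, -1], [0, 0, -0.27, 0, 0, 0, -1], [0, 0, -0.33, 0, 0, 0, -1], [0, 0, -0.33, 0, 0, 0, -1]],
], grip_force=60)

```text
t: 5.38
tcp_pos: [0.4323, -0.3567, 0.2056]
orientation: [0.004, 0.594, 0.805, -0.001]
force: [0.9, 0.0, -0.5]
finger_gap: 0.0126
```

Request:
jog_arm([
  [[0.05, 0.03, 0, 0, 0, 0.03, -1], [0.12, 0.065, 0, 0, 0, 0.06, -1], [0.2, 0.11, 0, 0, 0, 0.1, -1], [0.28, 0.15, 0, 0, 0, 0.135, -1], [0.36, 0.2, 0, 0, 0, 0.17, -1], [0.42, 0.225, 0, 0, 0, 0.19, -1], [0.4386, 0.2378, 0, 0, 0, 0.1989, -1], [0.4386, 0.2378, 0, 0, 0, 0.1989, -1]],
])

```text
t: 6.05
tcp_pos: [0.4692, -0.1562, 0.2003]
orientation: [-0.0, 0.811, 0.585, -0.0]
force: [-0.0, -0.3, -1.5]
finger_gap: 0.0126
```

Request:
jog_arm([
  [[0, 0, 0, -0.04, 0, 0, -1], [0, 0, 0, -0.08, 0, 0, -1], [0, 0, 0, -0.12, 0, 0, -1], [0, 0, 0, -0.16, 0, 0, -1], [0, 0, 0, -0.2, 0, 0, -1], [0, 0, 0, -0.24, 0, 0, -1], [0, 0, 0, -0.28, 0, 0, -1], [0, 0, 0, -0.31, 0, 0, -1]],
])

```text
t: 6.72
tcp_pos: [0.4738, -0.1656, 0.2059]
orientation: [0.243, 0.78, 0.559, 0.14]
force: [0.8, 1.2, -2.8]
finger_gap: 0.0127
```

```bash
python3 -c "
from h import *
s,R=state(); print(np.array(s['qpos'])); z=R.as_matrix()[:,2]; print('tilt',np.degrees(np.arccos(-z[2])))
im=camera('scene'); cv2.imwrite('pics/b.png',cv2.resize(im[60:320,150:460,::-1],None,fx=2.2,fy=2.2,interpolation=cv2.INTER_CUBIC))"
```

```text
t 6.72 tcp [ 0.4738 -0.1656  0.2059] R cols x,y,z [[0.335, 0.941, -0.053], [0.804, -0.257, 0.536], [0.49, -0.222, -0.843]] F [ 0.7954  1.1544 -2.8226] gap 0.0127
[ 0.7773 -0.011  -0.5728  2.3989  0.5318  0.225  -0.6124]
tilt 32.58295164686981
```

View pics/b.png

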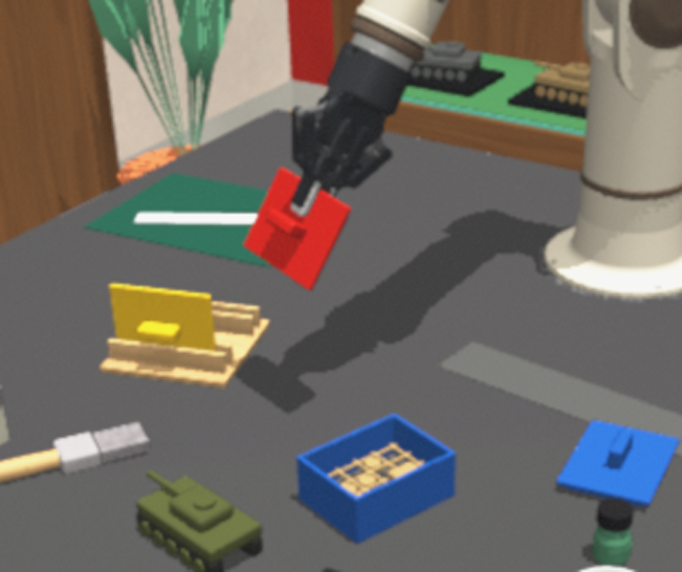

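```bash
python3 -c "
from h import *
chain(([.45,-.12,.2],-1.2,.6),([.45,-.12,.2],-1.2,1.1),([.45,-.12,.05],-1.2,1.1))"
```

```text
t 6.77 F [-0.0447  1.2008 -2.7228] gap 0.0128
rel [0.0847, -0.0824, -0.0433] [-0.0027, -0.1369, 0.2373] rows 1.2 6.9
rel [0.0, 0.0, 0.0] [-0.1592, 0.0, -0.0] rows 0.0 4.0
rel [0.0, -0.3342, 0.1701] [0.0, 0.0, 0.0] rows 3.6 0.0
```

Request:
jog_arm([
  [[0.02, -0.02, -0.01, 0, -0.019, 0.034, -1], [0.04, -0.04, -0.02, 0, -0.039, 0.068, -1], [0.06, -0.06, -0.03, 0, -0.058, 0.1, -1], [0.0847, -0.0824, -0.0433, -0.001, -0.078, 0.135, -1], [0.0847, -0.0824, -0.0433, -0.002, -0.098, 0.17, -1], [0.0847, -0.0824, -0.0433, -0.0027, -0.117, 0.203, -1], [0.0847, -0.0824, -0.0433, -0.0027, -0.1369, 0.2373, -1], [0.0847, -0.0824, -0.0433, -0.0027, -0.1369, 0.2373, -1]],
])

```text
t: 7.43
tcp_pos: [0.4475, -0.1247, 0.2003]
orientation: [0.281, 0.925, 0.248, 0.068]
force: [0.2, -0.6, -1.2]
finger_gap: 0.0129
```

```bash
python3 -c "
from h import *
s,R=state(); print(np.array(s['qpos']))
chain(([.45,-.12,.2],-1.2,1.1))"
```

```text
t 7.43 tcp [ 0.4475 -0.1247  0.2003] R cols x,y,z [[0.868, 0.496, -0.014], [0.42, -0.719, 0.554], [0.264, -0.487, -0.832]] F [ 0.1669 -0.5815 -1.2324] gap 0.0129
[ 0.6117  0.1483 -0.8681  2.308   0.9864  0.8523 -2.0112]
t 7.43 F [ 0.1669 -0.5815 -1.2324] gap 0.0129
rel [0.0112, -0.0062, -0.0035] [-0.1626, -0.0325, 0.0352] rows 0.1 4.3
```

Request:
jog_arm([
  [[0.0112, -0.0062, -0.0035, -0.035, -0.007, 0.008, -1], [0.0112, -0.0062, -0.0035, -0.07, -0.014, 0.015, -1], [0.0112, -0.0062, -0.0035, -0.105, -0.02, 0.022, -1], [0.0112, -0.0062, -0.0035, -0.14, -0.027, 0.03, -1], [0.0112, -0.0062, -0.0035, -0.1626, -0.0325, 0.0352, -1], [0.0112, -0.0062, -0.0035, -0.1626, -0.0325, 0.0352, -1], [0.0112, -0.0062, -0.0035, -0.1626, -0.0325, 0.0352, -1], [0.0112, -0.0062, -0.0035, -0.1626, -0.0325, 0.0352, -1]],
])

```text
t: 8.1
tcp_pos: [0.4377, -0.1251, 0.1702]
orientation: [0.453, 0.866, 0.206, 0.045]
force: [-1.1, 0.2, -2.2]
finger_gap: 0.0131
```

```bash
python3 -c "
from h import *
s,R=state(); print(np.array(s['qpos'])); z=R.as_matrix()[:,2]; print('tilt',np.degrees(np.arccos(-z[2])))
chain(([.45,-.12,.07],-1.2,1.1),([.45,-.12,.032],-1.2,1.1))"
```

```text
t 8.1 tcp [ 0.4377 -0.1251  0.1702] R cols x,y,z [[0.911, 0.397, -0.108], [0.315, -0.505, 0.804], [0.265, -0.766, -0.585]] F [-1.0834  0.1674 -2.2426] gap 0.0131
[-0.4451  0.3884 -0.0437  2.3564  1.1787  1.0705 -2.5604]
tilt 54.16801730225379
t 8.1 F [-1.0834  0.1674 -2.2426] gap 0.0131
rel [0.06, -0.198, 0.145] [-0.0498, 0.0071, 0.036] rows 2.4 1.6
rel [0.0, -0.0847, 0.0431] [0.0, 0.0, 0.0] rows 0.9 0.0
```

```bash
python3 -c "
from h import *
chain(([.49,-.13,.12],-.9,1.08),([.49,-.13,.05],-.9,1.08))"
```

```text
t 8.1 F [-1.0834  0.1674 -2.2426] gap 0.0131
rel [0.1278, -0.0534, 0.1175] [-0.0484, 0.0883, -0.015] rows 1.7 2.6
rel [-0.0, -0.1543, 0.0825] [0.0, 0.0, 0.0] rows 1.7 0.0
```

Request:
jog_arm([
  [[0.05, -0.02, 0.04, -0.01, 0.03, -0.004, -1], [0.09, -0.04, 0.08, -0.025, 0.06, -0.01, -1], [0.1278, -0.0534, 0.1175, -0.0484, 0.0883, -0.015, -1], [0.1278, -0.0534, 0.1175, -0.0484, 0.0883, -0.015, -1], [0.1278, -0.0534, 0.1175, -0.0484, 0.0883, -0.015, -1], [0.1278, -0.0534, 0.1175, -0.0484, 0.0883, -0.015, -1], [0.1278, -0.0534, 0.1175, -0.0484, 0.0883, -0.015, -1], [0.1278, -0.0534, 0.1175, -0.0484, 0.0883, -0.015, -1]],
])

```text
t: 8.77
tcp_pos: [0.5014, -0.096, 0.1399]
orientation: [0.496, 0.81, 0.274, 0.15]
force: [0.5, 0.5, -2.2]
finger_gap: 0.0127
```

```bash
python3 -c "
from h import *
s,R=state(); print(np.array(s['qpos'])); z=R.as_matrix()[:,2]; print('tilt',np.degrees(np.arccos(-z[2])))
chain(([.49,-.13,.05],-.9,1.08),([.49,-.13,.035],-.9,1.08))"
```

```text
t 8.77 tcp [ 0.5014 -0.096   0.1399] R cols x,y,z [[0.805, 0.593, -0.03], [0.296, -0.357, 0.886], [0.515, -0.722, -0.462]] F [ 0.5288  0.4804 -2.2229] gap 0.0127
[-1.4776  1.0951  1.1224  2.4214  0.9777  0.1917 -2.5651]
tilt 62.47002747233337
t 8.77 F [ 0.5288  0.4804 -2.2229] gap 0.0127
rel [-0.0665, -0.1773, 0.1506] [0.003, 0.0145, 0.0031] rows 2.3 0.4
rel [-0.0, -0.0331, 0.0177] [0.0, 0.0, 0.0] rows 0.4 0.0
```

```bash
python3 -c "
from h import *
chain(([.57,-.15,.2],-.6,.75),([.57,-.15,.12],-.8,1.05))"
```

```text
t 8.77 F [ 0.5288  0.4804 -2.2229] gap 0.0127
rel [0.0536, 0.232, 0.1164] [0.1056, 0.0912, -0.0575] rows 2.5 3.8
rel [0.0, -0.1363, 0.1463] [-0.0952, -0.0501, 0.0397] rows 1.9 2.9
```

Request:
jog_arm([
  [[0.015, 0.06, 0.03, 0.026, 0.022, -0.014, -1], [0.03, 0.12, 0.06, 0.052, 0.045, -0.028, -1], [0.045, 0.18, 0.09, 0.078, 0.068, -0.042, -1], [0.0536, 0.232, 0.1164, 0.1056, 0.0912, -0.0575, -1], [0.0536, 0.232, 0.1164, 0.1056, 0.0912, -0.0575, -1], [0.0536, 0.232, 0.1164, 0.1056, 0.0912, -0.0575, -1], [0.0536, 0.232, 0.1164, 0.1056, 0.0912, -0.0575, -1], [0.0536, 0.232, 0.1164, 0.1056, 0.0912, -0.0575, -1]],
])

```text
t: 9.43
tcp_pos: [0.5671, -0.1576, 0.1985]
orientation: [0.319, 0.829, 0.426, 0.172]
force: [-0.0, 0.9, -1.4]
finger_gap: 0.013
```

```bash
python3 -c "
from h import *
s,R=state(); print(np.array(s['qpos'])); z=R.as_matrix()[:,2]; print('tilt',np.degrees(np.arccos(-z[2])))
chain(([.57,-.15,.12],-.8,1.05))"; cat > fk.py <<'E'
import numpy as np, itertools
from scipy.spatial.transform import Rotation as Ro
from scipy.optimize import least_squares
D=[([1.6062,.5009,-.427,1.5504,.2208,1.1383,-.2103],[.1468,-.6332,.2313],[0,.9935,.1137,0]),
([.7773,-.011,-.5728,2.3989,.5318,.225,-.6124],[.4738,-.1656,.2059],[.243,.78,.559,.14]),
([.6117,.1483,-.8681,2.308,.9864,.8523,-2.0112],[.4475,-.1247,.2003],[.281,.925,.248,.068]),
([-.4451,.3884,-.0437,2.3564,1.1787,1.0705,-2.5604],[.4377,-.1251,.1702],[.453,.866,.206,.045]),
([-1.4776,1.0951,1.1224,2.4214,.9777,.1917,-2.5651],[.5014,-.096,.1399],[.496,.81,.274,.15])]
ax='zyzyzyz'
def fk(q,s,off,L):
    R=Ro.identity(); p=np.zeros(3)
    for i in range(7):
        p=p+R.apply(L[i]); R=R*Ro.from_euler(ax[i],s[i]*q[i]+off[i])
    p=p+R.apply(L[7]); return p,R
def solve():
    best=None
    for sg in itertools.product((1,-1),repeat=7):
        if sg[1]<0 : continue
        def res(o): return np.concatenate([((fk(q,sg,o,np.zeros((8,3)))[1]).inv()*Ro.from_quat(w,scalar_first=True)).as_rotvec() for q,_,w in D])
        for o1 in (0,np.pi/2,-np.pi/2,np.pi):
            r=least_squares(res,[o1,0,0,0,0,0,0],max_nfev=30)
            if best is None or r.cost<best[0]: best=(r.cost,sg,r.x)
    return best
if __name__=="__main__":
    b=solve(); print(b)
E
timeout 400 python3 fk.py
```

```text
t 9.43 tcp [ 0.5671 -0.1576  0.1985] R cols x,y,z [[0.578, 0.816, 0.014], [0.596, -0.434, 0.675], [0.557, -0.382, -0.737]] F [-0.0495  0.8954 -1.404 ] gap 0.013
[-0.8109  0.2535  0.8869  2.3571  1.6182  0.1995 -2.1796]
tilt 42.49114281738097
t 9.43 F [-0.0495  0.8954 -1.404 ] gap 0.013
rel [0.0169, -0.1364, 0.1415] [-0.0983, -0.0486, 0.0332] rows 1.9 2.9
(np.float64(1.501978109880014e-06), (-1, 1, -1, 1, 1, 1, -1), array([ 1.13135725e-03, -2.02314099e-04, -9.70187862e-04,  3.14275713e+00,
       -1.13939722e-04, -3.14277022e+00,  1.57111705e+00]))
```

```bash
cat > ik.py <<'E'
from h import tool,sense
import numpy as np
from scipy.spatial.transform import Rotation as Ro
from scipy.optimize import least_squares
from fk import D
D=D+[([-.8109,.2535,.8869,2.3571,1.6182,.1995,-2.1796],[.5671,-.1576,.1985],None)]
sg=[-1,1,-1,1,-1,1,-1]
lo=np.array([-2.88,-.31,-1.54,.2,-1.41,.19,-2.57]); hi=np.array([2.88,2.03,1.56,2.42,4.55,2.02,2.57])
def rots(q):
    R=[Ro.identity()]
    for i in range(7): R.append(R[-1]*Ro.from_euler('zyzyzyz'[i],sg[i]*q[i]+(np.pi/2 if i==6 else 0)))
    return R
def cols(q):
    R=rots(q); M=lambda k:R[k].as_matrix()
    return np.c_[M(0)[:,2],M(2)[:,2],M(2)[:,0],M(4)[:,2],M(4)[:,0],M(7)[:,2],M(6)[:,0]]
A=np.vstack([cols(q) for q,_,_ in D]); b=np.concatenate([p for _,p,_ in D])
L,_,rk,_=np.linalg.lstsq(A,b,rcond=None)
def fk(q): return cols(q)@L,rots(q)[7]
def ik(p,jaw,tilt,q0,reg=.02):
    T=tool(jaw,tilt); mid=(lo+hi)/2; h=(hi-lo)/2
    def f(q):
        a,R=fk(q); return np.r_[(a-p)*20,(R.inv()*T).as_rotvec()*4,reg*((q-mid)/h)**5]
    r=least_squares(f,np.clip(q0,lo+.02,hi-.02),bounds=(lo,hi)); a,R=fk(r.x)
    e=max(np.abs(a-p).max()*10,np.abs((R.inv()*T).as_rotvec()).max())
    return r.x,e,np.min(np.minimum(r.x-lo,hi-r.x))
if __name__=="__main__":
    np.set_printoptions(precision=3,suppress=True)
    print("L",L,"res",np.abs(A@L-b).max())
    q0=np.array(sense()["qpos"]); rng=np.random.default_rng(0)
    for xy in ([.5,-.12],[.57,-.15],[.45,-.1]):
      for n in (-2.2,-1.6,-1.2,-.8,-.4,0,.6,1.2,1.8,2.4):
        for t in (.8,1.05):
          best=None
          for s in [q0]+[rng.uniform(lo,hi) for _ in range(5)]:
            q,e,m=ik(np.array([*xy,.05]),n,t,s)
            if e<.02 and (best is None or m>best[1]): best=(q,m)
          if best: print(xy,n,t,"margin",round(best[1],2),best[0])
E
timeout 500 python3 ik.py
```

```text
L [ 0.336  0.526  0.002  0.475 -0.004  0.374  0.023] res 0.01749789302522539
[0.5, -0.12] -2.2 0.8 margin 0.49 [-0.782  1.191  1.067  1.649 -0.306  1.207 -1.918]
[0.5, -0.12] -2.2 1.05 margin 0.46 [-0.811  1.382  1.103  1.518 -0.249  1.371 -1.974]
[0.5, -0.12] -1.6 0.8 margin 0.43 [-1.019  1.047  1.027  1.988 -0.103  0.679 -1.727]
[0.5, -0.12] -1.6 1.05 margin 0.47 [-1.141  1.307  1.092  1.92  -0.122  0.784 -1.826]
[0.5, -0.12] -1.2 0.8 margin 0.14 [-1.213  1.121  1.221  2.242 -0.689  0.331 -0.893]
[0.5, -0.12] -1.2 1.05 margin 0.16 [-1.364  1.393  1.2    2.212 -0.501  0.351 -1.315]
[0.5, -0.12] 0.6 0.8 margin 0.08 [ 1.74   1.237 -1.345  2.345  1.378  0.383  0.128]
[0.5, -0.12] 0.6 1.05 margin 0.09 [ 1.923  1.569 -1.334  2.331  1.312  0.386  0.483]
[0.5, -0.12] 1.2 0.8 margin 0.47 [ 1.466  1.065 -1.031  1.946  0.132  0.747  1.744]
[0.5, -0.12] 1.2 1.05 margin 0.45 [ 1.574  1.311 -1.089  1.87   0.129  0.859  1.847]
[0.5, -0.12] 1.8 0.8 margin 0.46 [ 1.225  1.211 -1.081  1.613  0.337  1.265  1.938]
[0.5, -0.12] 1.8 1.05 margin 0.43 [ 1.242  1.392 -1.105  1.475  0.267  1.433  1.996]
[0.
[... 2027 characters left out ...]
.285 -0.393  0.362 -1.479]
[0.45, -0.1] 0.6 0.8 margin 0.0 [ 1.77   1.057 -1.223  2.42   1.027  0.19   0.471]
[0.45, -0.1] 0.6 1.05 margin 0.0 [ 1.99   1.448 -1.233  2.42   1.148  0.255  0.664]
[0.45, -0.1] 1.2 0.8 margin 0.35 [ 1.547  1.041 -1.049  2.065  0.146  0.699  1.756]
[0.45, -0.1] 1.2 1.05 margin 0.43 [ 1.662  1.305 -1.096  1.986  0.169  0.821  1.842]
[0.45, -0.1] 1.8 0.8 margin 0.45 [ 1.296  1.177 -1.09   1.755  0.341  1.196  1.93 ]
[0.45, -0.1] 1.8 1.05 margin 0.43 [ 1.322  1.373 -1.114  1.624  0.287  1.364  1.983]
[0.45, -0.1] 2.4 0.8 margin 0.37 [ 1.04   1.299 -1.171  1.545  0.56   1.597  2.14 ]
[0.45, -0.1] 2.4 1.05 margin 0.24 [ 0.99   1.433 -1.132  1.37   0.458  1.785  2.188]
```

```bash
python3 -c "
from h import *
chain(([.52,-.14,.19],-1.1,.7),([.47,-.13,.17],-1.6,.8),([.47,-.13,.12],-1.6,1.08))"
```

```text
t 9.43 F [-0.0495  0.8954 -1.404 ] gap 0.013
rel [-0.0326, -0.1036, -0.0668] [0.0119, -0.1049, 0.1128] rows 1.2 3.9
rel [-0.1001, -0.0926, -0.0126] [-0.0312, -0.1085, 0.1165] rows 1.3 4.1
rel [0.0, -0.0897, 0.0871] [-0.0891, -0.0, 0.0] rows 1.2 2.2
```

Request:
jog_arm([
  [[-0.01, -0.03, -0.02, 0.003, -0.026, 0.028, -1], [-0.02, -0.06, -0.04, 0.006, -0.052, 0.056, -1], [-0.0326, -0.1036, -0.0668, 0.009, -0.078, 0.085, -1], [-0.0326, -0.1036, -0.0668, 0.0119, -0.1049, 0.1128, -1], [-0.0326, -0.1036, -0.0668, 0.0119, -0.1049, 0.1128, -1], [-0.0326, -0.1036, -0.0668, 0.0119, -0.1049, 0.1128, -1], [-0.0326, -0.1036, -0.0668, 0.0119, -0.1049, 0.1128, -1], [-0.0326, -0.1036, -0.0668, 0.0119, -0.1049, 0.1128, -1]],
])

```text
t: 10.1
tcp_pos: [0.5196, -0.1349, 0.1877]
orientation: [0.335, 0.911, 0.227, 0.079]
force: [0.3, 0.4, -1.5]
finger_gap: 0.0127
```

```bash
python3 -c "
from h import *
s,R=state(); print(np.array(s['qpos']))
chain(([.47,-.13,.17],-1.6,.8),([.47,-.13,.12],-1.6,1.08))"
```

```text
t 10.1 tcp [ 0.5196 -0.1349  0.1877] R cols x,y,z [[0.885, 0.466, -0.009], [0.36, -0.672, 0.646], [0.295, -0.575, -0.763]] F [ 0.3167  0.4446 -1.5122] gap 0.0127
[-0.9167  0.3454  0.7887  2.2428  0.83    0.5945 -1.9558]
t 10.1 F [ 0.3167  0.4446 -1.5122] gap 0.0127
rel [-0.1037, -0.0816, -0.0099] [-0.0295, -0.1097, 0.1214] rows 1.3 4.2
rel [0.0, -0.0897, 0.0871] [-0.0891, -0.0, 0.0] rows 1.2 2.2
```

Heading into the comfortable branch. Continue.

Request:
jog_arm([
  [[-0.03, -0.02, -0.003, -0.007, -0.027, 0.03, -1], [-0.06, -0.05, -0.006, -0.015, -0.054, 0.06, -1], [-0.1037, -0.0816, -0.0099, -0.022, -0.082, 0.09, -1], [-0.1037, -0.0816, -0.0099, -0.0295, -0.1097, 0.1214, -1], [-0.1037, -0.0816, -0.0099, -0.0295, -0.1097, 0.1214, -1], [-0.1037, -0.0816, -0.0099, -0.0295, -0.1097, 0.1214, -1], [-0.1037, -0.0816, -0.0099, -0.0295, -0.1097, 0.1214, -1], [-0.1037, -0.0816, -0.0099, -0.0295, -0.1097, 0.1214, -1]],
])

```text
t: 10.77
tcp_pos: [0.4705, -0.1303, 0.1712]
orientation: [0.388, 0.922, -0.014, -0.005]
force: [-0.1, -0.2, -1.0]
finger_gap: 0.0126
```

Request:
jog_arm([
  [[0, -0.03, 0.03, -0.03, 0, 0, -1], [0, -0.06, 0.06, -0.06, 0, 0, -1], [0, -0.0897, 0.0871, -0.0891, 0, 0, -1], [0, -0.0897, 0.0871, -0.0891, 0, 0, -1], [0, -0.0897, 0.0871, -0.0891, 0, 0, -1], [0, -0.0897, 0.0871, -0.0891, 0, 0, -1], [0, -0.0897, 0.0871, -0.0891, 0, 0, -1], [0, -0.0897, 0.0871, -0.0891, 0, 0, -1]],
])

```text
t: 11.43
tcp_pos: [0.4723, -0.1291, 0.1233]
orientation: [0.51, 0.86, -0.016, -0.005]
force: [-0.2, -0.7, -0.9]
finger_gap: 0.0131
```

```bash
python3 -c "
from h import *
s,R=state(); print(np.array(s['qpos']))
chain(([.47,-.13,.06],-1.6,1.08),([.47,-.13,.03],-1.6,1.08))
im=camera('scene'); cv2.imwrite('pics/c.png',cv2.resize(im[60:320,150:460,::-1],None,fx=2.2,fy=2.2,interpolation=cv2.INTER_CUBIC))"
```

```text
t 11.43 tcp [ 0.4723 -0.1291  0.1233] R cols x,y,z [[0.999, -0.033, 0.008], [-0.023, -0.479, 0.877], [-0.025, -0.877, -0.48]] F [-0.212  -0.6884 -0.8771] gap 0.0131
[-0.9973  0.8851  0.7317  2.0454  0.538   0.9201 -2.4015]
t 11.43 F [-0.212  -0.6884 -0.8771] gap 0.0131
rel [-0.0071, -0.1377, 0.0781] [-0.0031, -0.0001, -0.003] rows 1.5 0.1
rel [0.0, -0.0661, 0.0353] [0.0, 0.0, 0.0] rows 0.7 0.0
```

View pics/c.png

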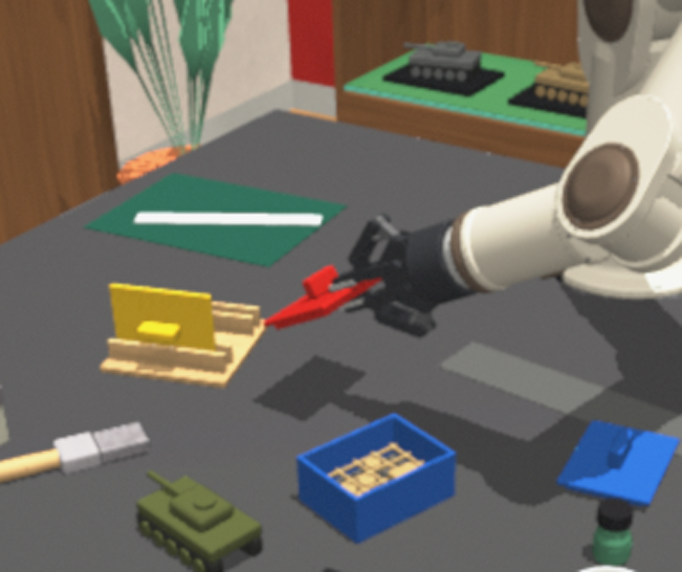

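Request:
jog_arm([
  [[-0.003, -0.04, 0.02, 0, 0, 0, -1], [-0.007, -0.09, 0.05, 0, 0, 0, -1], [-0.007, -0.13, 0.075, 0, 0, 0, -1], [-0.007, -0.155, 0.088, 0, 0, 0, -1], [-0.007, -0.17, 0.096, 0, 0, 0, -1], [-0.007, -0.185, 0.103, 0, 0, 0, -1], [-0.007, -0.195, 0.108, 0, 0, 0, -1], [-0.007, -0.195, 0.108, 0, 0, 0, -1]],
])

```text
t: 12.15
tcp_pos: [0.4693, -0.1297, 0.0316]
orientation: [0.513, 0.858, -0.014, -0.006]
force: [1.3, 0.3, -0.9]
finger_gap: 0.0126
```

```bash
python3 -c "
from h import *
s,R=state(); print(np.array(s['qpos']))"
```

```text
t 12.15 tcp [ 0.4693 -0.1297  0.0316] R cols x,y,z [[1.0, -0.03, 0.003], [-0.017, -0.474, 0.88], [-0.025, -0.88, -0.474]] F [ 1.3435  0.3493 -0.8782] gap 0.0126
[-0.9625  1.0765  0.6607  2.0079  0.485   0.814  -2.4835]
```

Request:
jog_arm([
  [[0, -0.003, 0.002, 0, 0, 0, -1], [0, -0.006, 0.0035, 0, 0, 0, -1], [0, -0.008, 0.0045, 0, 0, 0, -1], [0, -0.008, 0.0045, 0, 0, 0, -1], [0, -0.008, 0.0045, 0, 0, 0, -0.5], [0, -0.008, 0.0045, 0, 0, 0, -0.44], [0, -0.008, 0.0045, 0, 0, 0, -0.44], [0, -0.008, 0.0045, 0, 0, 0, -0.44]],
])

```text
t: 12.82
tcp_pos: [0.469, -0.1299, 0.0279]
orientation: [0.513, 0.858, -0.014, -0.006]
force: [0.0, 0.1, -0.7]
finger_gap: 0.0239
```

Request:
jog_arm([
  [[0, 0, -0.02, 0, 0, 0, -0.44], [0, 0, -0.05, 0, 0, 0, -0.44], [0, 0, -0.09, 0, 0, 0, -0.44], [0, 0, -0.13, 0, 0, 0, -0.44], [0, 0, -0.17, 0, 0, 0, -0.44], [0, 0.03, -0.2, 0, 0, 0, -0.44], [0, 0.06, -0.22, 0, 0, 0, -0.44], [0, 0.06, -0.22, 0, 0, 0, -0.44]],
])

```text
t: 13.48
tcp_pos: [0.4718, -0.0629, 0.0929]
orientation: [0.512, 0.859, -0.014, -0.005]
force: [0.4, -0.1, -0.3]
finger_gap: 0.0243
```

```bash
python3 -c "
from h import *
s,R=state(); print(np.array(s['qpos']))
im=camera('scene'); cv2.imwrite('pics/d.png',cv2.resize(im[100:320,150:470,::-1],None,fx=2.2,fy=2.2,interpolation=cv2.INTER_CUBIC))
chain(([.47,.0,.25],-1.2,.5),([.44,.12,.25],0,0),([.448,.186,.2],1.70))"
```

```text
t 13.48 tcp [ 0.4718 -0.0629  0.0929] R cols x,y,z [[1.0, -0.03, 0.005], [-0.019, -0.475, 0.88], [-0.024, -0.88, -0.475]] F [ 0.4323 -0.0731 -0.333 ] gap 0.0243
[-1.0506  0.9473  0.662   1.9683  0.4543  1.0024 -2.4344]
t 13.53 F [-0.7432 -0.2874 -0.8691] gap 0.0241
rel [-0.0062, 0.2733, -0.3268] [0.181, 0.0907, -0.0924] rows 4.1 5.6
rel [0.0388, -0.2692, -0.1471] [0.1394, 0.0954, -0.3736] rows 3.0 10.3
rel [0.165, 0.02, 0.125] [0.0, 0.0, -0.5411] rows 2.0 13.6
```

View pics/d.png

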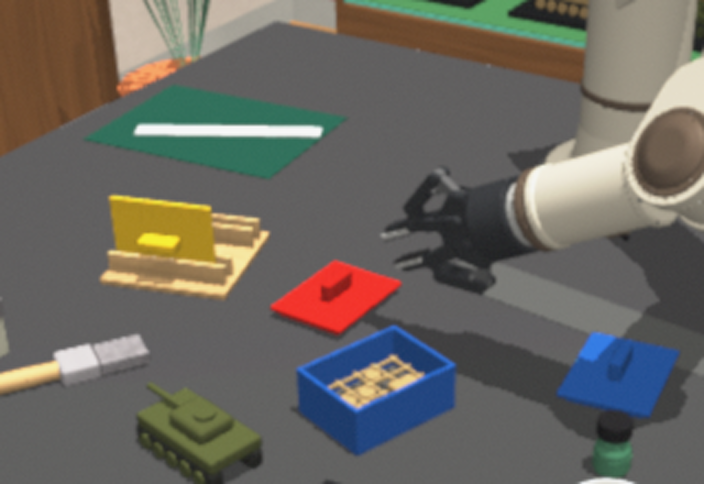

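```bash
cat > m2.py <<'E'
from ik import *
from h import chain
np.set_printoptions(precision=2,suppress=True)
q0=np.array(sense()["qpos"])
for nm,p,j in [("redlid",[.47,-.145,.05],1.57),("redbox",[.523,.389,.1],1.34),("bluelid",[.447,.186,.05],1.70),("bluebox",[.607,.006,.1],1.22)]:
  for jj in (j,j-np.pi):
    best=None
    for s in [q0,[.77,.0,-.5,2.2,.5,.6,-.6],[0,.5,0,1.6,0,1.1,1.2],[0,.5,0,1.6,0,1.1,-1.2]]:
        q,e,m=ik(np.array(p),jj,0,s)
        if e<.03 and (best is None or m>best[1]): best=(q,m)
    print(nm,round(jj,2),best)
E
python3 m2.py
```

```text
redlid 1.57 (array([ 0.83,  0.56, -0.7 ,  2.07,  0.55,  0.71,  1.35]), np.float64(0.3534369588036044))
redlid -1.57 (array([ 0.34,  0.46, -0.05,  2.06,  0.04,  0.62, -1.31]), np.float64(0.3593651060825396))
redbox 1.34 (array([-0.28,  0.67, -0.54,  1.64,  0.4 ,  0.95,  0.38]), np.float64(0.7558139780077986))
redbox -1.8 (array([-1.16,  0.75,  0.82,  1.65, -0.62,  1.02, -1.94]), np.float64(0.6251429241664628))
bluelid 1.7 (array([-0.01,  0.49, -0.49,  2.08,  0.38,  0.65,  0.94]), np.float64(0.3387056401230546))
bluelid -1.44 (array([-0.68,  0.47,  0.36,  2.08, -0.28,  0.63, -1.57]), np.float64(0.3400555933540317))
bluebox 1.22 (array([ 0.38,  0.6 , -0.55,  1.76,  0.39,  0.89,  0.87]), np.float64(0.6599729611196976))
bluebox -1.92 (array([-0.35,  0.58,  0.47,  1.76, -0.33,  0.88, -1.65]), np.float64(0.6606946556489077))
```

```bash
python3 -c "
from h import *
chain(([.46,.0,.2],-1.6,.65),([.46,.03,.25],-1.6,0))"
```

```text
t 13.53 F [-0.7432 -0.2874 -0.8691] gap 0.0241
rel [-0.0318, 0.1638, -0.2668] [0.1355, -0.0007, -0.0014] rows 3.0 3.4
rel [-0.0022, 0.016, -0.1449] [0.2069, 0.0, 0.0] rows 1.4 5.2
```

Request:
jog_arm([
  [[-0.01, 0.05, -0.09, 0.03, 0, 0, 0], [-0.02, 0.1, -0.18, 0.07, 0, 0, 0.5], [-0.0318, 0.1638, -0.2668, 0.1, 0, 0, 1], [-0.0318, 0.1638, -0.2668, 0.1355, 0, 0, 1], [-0.0318, 0.1638, -0.2668, 0.1355, 0, 0, 1], [-0.0318, 0.1638, -0.2668, 0.1355, 0, 0, 1], [-0.0318, 0.1638, -0.2668, 0.1355, 0, 0, 1], [-0.0318, 0.1638, -0.2668, 0.1355, 0, 0, 1]],
])

```text
t: 14.2
tcp_pos: [0.4586, -0.0005, 0.1976]
orientation: [0.322, 0.947, -0.014, -0.005]
force: [-0.6, 0.3, 0.4]
finger_gap: 0.0853
```

Request:
jog_arm([
  [[0, 0.004, -0.04, 0.039, 0, 0, 1], [0, 0.008, -0.08, 0.078, 0, 0, 1], [0, 0.016, -0.1449, 0.117, 0, 0, 1], [-0.0022, 0.016, -0.1449, 0.156, 0, 0, 1], [-0.0022, 0.016, -0.1449, 0.19, 0, 0, 1], [-0.0022, 0.016, -0.1449, 0.2069, 0, 0, 1], [-0.0022, 0.016, -0.1449, 0.2069, 0, 0, 1], [-0.0022, 0.016, -0.1449, 0.2069, 0, 0, 1]],
])

```text
t: 14.87
tcp_pos: [0.4588, 0.0289, 0.2476]
orientation: [0.003, 1.0, -0.016, -0.0]
force: [-0.5, 0.7, 0.5]
finger_gap: 0.0853
```

```bash
python3 -c "
from h import *
s,R=state(); print(np.array(s['qpos']))
b=fitflat('lid_red',LID,yaws=[0,.3,-.3])
y=b[0][2]
print('blue'); m,sc=bestmask('top','lid_blue'); print(m.sum(),sc)
chain(([b[0][0],b[0][1],.15],y-np.pi/2),([b[0][0],b[0][1],.018],y-np.pi/2))
"
```

```text
t 14.87 tcp [0.4588 0.0289 0.2476] R cols x,y,z [[0.999, -0.032, -0.0], [-0.032, -0.999, 0.005], [-0.0, -0.005, -1.0]] F [-0.4997  0.6816  0.4959] gap 0.0853
[-0.7593  0.1219  0.6888  2.0197 -0.0844  1.0299 -1.6335]
lid_red top px 1515 sc 0.64; lid_red scene px 1116 sc 0.94; 
  x,y,yaw [ 0.4659 -0.1385 -0.0185] IoU 0.933
    top [ 0.4673 -0.1377 -0.0191] 0.97
    scene [ 0.4613 -0.1399  0.0037] 0.949
blue
1408 0.71
t 15.12 F [-0.2123  0.4148  0.1346] gap 0.0854
rel [0.0279, 0.4216, 0.2472] [0.0012, -0.0004, -0.0029] rows 4.7 0.1
rel [0.0, 0.0, 0.33] [0.0, 0.0, 0.0] rows 3.2 0.0
```

Request:
jog_arm([
  [[0.005, 0.08, 0.03, 0, 0, -0.003, 1], [0.012, 0.17, 0.08, 0, 0, -0.003, 1], [0.018, 0.26, 0.14, 0, 0, -0.003, 1], [0.024, 0.34, 0.2, 0, 0, -0.003, 1], [0.0279, 0.4, 0.24, 0, 0, -0.003, 1], [0.0279, 0.4216, 0.26, 0, 0, -0.003, 1], [0.0279, 0.4216, 0.32, 0, 0, -0.003, 1], [0.0279, 0.4216, 0.38, 0, 0, -0.003, 1]],
], grip_force=50)

```text
t: 15.78
tcp_pos: [0.4668, -0.1402, 0.0966]
orientation: [0.001, 1.0, -0.011, 0.002]
force: [0.1, 0.8, -0.4]
finger_gap: 0.0856
```

Request:
jog_arm([
  [[0, 0, 0.05, 0, 0, 0, 0.7], [0, 0, 0.1, 0, 0, 0, 0.5], [0, 0, 0.15, 0, 0, 0, 0.5], [0, 0, 0.185, 0, 0, 0, 0.3], [0, 0, 0.197, 0, 0, 0, 0], [0, 0, 0.197, 0, 0, 0, -0.3], [0, 0, 0.197, 0, 0, 0, -0.5], [0, 0, 0.197, 0, 0, 0, -0.6]],
])

```text
t: 16.45
tcp_pos: [0.467, -0.1398, 0.0192]
orientation: [0.001, 1.0, -0.01, 0.002]
force: [-0.5, 0.3, -0.5]
finger_gap: 0.017
```

```bash
python3 -c "
from h import *
s,R=state()"
```

```text
t 16.45 tcp [ 0.467  -0.1398  0.0192] R cols x,y,z [[1.0, -0.021, 0.004], [-0.021, -1.0, 0.002], [0.004, -0.002, -1.0]] F [-0.473   0.3483 -0.5129] gap 0.017
```

Request:
jog_arm([
  [[0, 0, 0, 0, 0, 0, -1], [0, 0, 0, 0, 0, 0, -1], [0, 0, 0, 0, 0, 0, -1], [0, 0, 0, 0, 0, 0, -1], [0, 0, -0.03, 0, 0, 0, -1], [0, 0, -0.1, 0, 0, 0, -1], [0, 0, -0.2, 0, 0, 0, -1], [0, 0, -0.3, 0, 0, 0, -1]],
])

```text
t: 17.12
tcp_pos: [0.4642, -0.1398, 0.1396]
orientation: [0.001, 1.0, -0.011, -0.0]
force: [1.8, 0.2, -0.3]
finger_gap: 0.013
```

```bash
python3 -c "
from h import *
s,R=state(); print(np.array(s['qpos']))
chain(([.5,.15,.17],-1.7),([.523,.389,.15],-1.805))
"
```

```text
t 17.12 tcp [ 0.4642 -0.1398  0.1396] R cols x,y,z [[1.0, -0.022, -0.0], [-0.022, -1.0, 0.002], [-0.0, -0.002, -1.0]] F [ 1.8201  0.1848 -0.3182] gap 0.013
[-0.377   0.3725  0.7332  2.0699 -0.3377  0.8179 -1.0365]
t 17.12 F [ 1.8201  0.1848 -0.3182] gap 0.013
rel [0.0733, -0.7261, -0.0774] [0.0006, 0.0001, 0.034] rows 7.0 0.9
rel [-0.02, -0.5999, 0.05] [0.0, 0.0, 0.0334] rows 5.8 0.8
```

Request:
jog_arm([
  [[0.008, -0.08, -0.05, 0, 0, 0.005, -1], [0.016, -0.17, -0.0774, 0, 0, 0.01, -1], [0.025, -0.27, -0.0774, 0, 0, 0.015, -1], [0.035, -0.37, -0.0774, 0, 0, 0.02, -1], [0.045, -0.47, -0.0774, 0, 0, 0.025, -1], [0.055, -0.57, -0.0774, 0, 0, 0.03, -1], [0.065, -0.67, -0.0774, 0, 0, 0.034, -1], [0.075, -0.74, -0.0774, 0, 0, 0.034, -1]],
])

```text
t: 17.78
tcp_pos: [0.5013, 0.1601, 0.1698]
orientation: [-0.0, 0.998, -0.063, 0.001]
force: [0.4, 0.4, -1.5]
finger_gap: 0.0129
```

```bash
python3 -c "
from h import *
s,R=state(); print(np.array(s['qpos']))
chain(([.523,.389,.15],-1.805))
"
```

```text
t 17.78 tcp [0.5013 0.1601 0.1698] R cols x,y,z [[0.992, -0.125, 0.003], [-0.125, -0.992, -0.0], [0.003, 0.0, -1.0]] F [ 0.3623  0.3915 -1.542 ] gap 0.0129
[-0.9182  0.3845  0.684   1.9513 -0.3048  0.9065 -1.7764]
t 17.78 F [ 0.3623  0.3915 -1.542 ] gap 0.0129
rel [-0.018, -0.5744, 0.0497] [-0.0002, -0.0009, 0.0346] rows 5.5 0.9
```

Request:
jog_arm([
  [[-0.003, -0.09, 0.01, 0, 0, 0.006, -1], [-0.006, -0.18, 0.016, 0, 0, 0.012, -1], [-0.009, -0.28, 0.025, 0, 0, 0.018, -1], [-0.012, -0.38, 0.033, 0, 0, 0.024, -1], [-0.015, -0.48, 0.042, 0, 0, 0.03, -1], [-0.018, -0.55, 0.06, 0, 0, 0.0346, -1], [-0.018, -0.5744, 0.12, 0, 0, 0.0346, -1], [-0.018, -0.5744, 0.18, 0, 0, 0.0346, -1]],
])

```text
t: 18.45
tcp_pos: [0.524, 0.3902, 0.0976]
orientation: [-0.001, 0.993, -0.115, 0.003]
force: [0.1, 0.1, -1.2]
finger_gap: 0.0128
```

Request:
jog_arm([
  [[0, 0, 0.015, 0, 0, 0, -1], [0, 0, 0.015, 0, 0, 0, -1], [0, 0, 0.015, 0, 0, 0, -1], [0, 0, 0.015, 0, 0, 0, -1], [0, 0, 0.015, 0, 0, 0, -1], [0, 0, 0.015, 0, 0, 0, -1], [0, 0, 0.015, 0, 0, 0, -1], [0, 0, 0.015, 0, 0, 0, -1]],
])

```text
t: 19.12
tcp_pos: [0.5248, 0.3845, 0.0915]
orientation: [0.0, 0.993, -0.118, 0.002]
force: [-0.4, -0.2, -1.1]
finger_gap: 0.0128
```

```bash
python3 -c "
from h import *
s,R=state()
T=camera('top');S_=camera('scene')
a=cv2.resize(T[200:290,120:220,::-1],(400,360),interpolation=cv2.INTER_CUBIC); b=cv2.resize(S_[230:350,460:580,::-1],(400,400),interpolation=cv2.INTER_CUBIC)[:360]
# draw expected lid plate & box rim outlines
cv2.imwrite('pics/e.png',np.hstack([a,b]))
chain(([.5236,.389,.07],-1.805))
"
```

```text
t 19.12 tcp [0.5248 0.3845 0.0915] R cols x,y,z [[0.972, -0.235, 0.004], [-0.235, -0.972, -0.0], [0.004, -0.001, -1.0]] F [-0.4274 -0.1788 -1.1134] gap 0.0128
t 19.22 F [-0.3279 -0.0994 -1.5757] gap 0.0125
rel [-0.0052, -0.0106, 0.0528] [0.0002, -0.0011, -0.0008] rows 0.5 0.0
```

View pics/e.png

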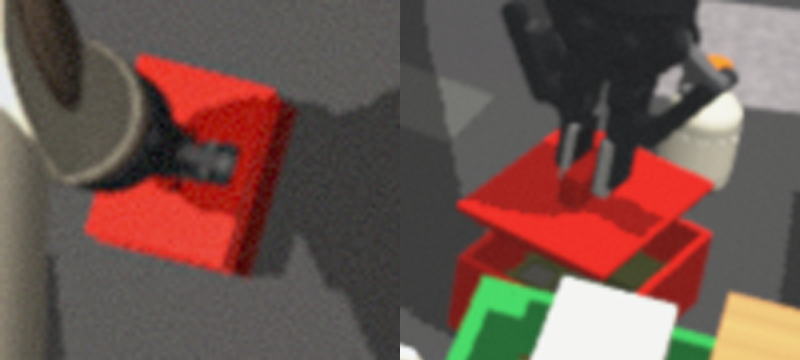

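```bash
python3 -c "
from h import *
s=sense(); p=np.array(s['tcp_pos']); z=p[2]-.019+.014
uv=np.array([[138,55],[278,93],[90,235],[230,272]])/4+[120,200]-.4
g=np.array([ground('top',u,z) for u in uv]); print(g, g.mean(0),p); print(np.linalg.norm(g[0]-g[1]),np.linalg.norm(g[0]-g[2]))
"
```

```text
[[0.5918 0.4167 0.0861]
 [0.5686 0.3249 0.0861]
 [0.4743 0.44   0.0861]
 [0.4523 0.3493 0.0861]] [0.5217 0.3827 0.0861] [0.5246 0.3844 0.0911]
0.09471236012321357 0.11973431888170477
```

Request:
jog_arm([
  [[-0.002, -0.007, 0.01, 0, 0, 0, -1], [-0.002, -0.0139, 0.02, 0, 0, 0, -1], [-0.002, -0.0139, 0.03, 0, 0, 0, -1], [-0.002, -0.0139, 0.04, 0, 0, 0, -1], [-0.002, -0.0139, 0.048, 0, 0, 0, -1], [-0.002, -0.0139, 0.054, 0, 0, 0, -1], [-0.002, -0.0139, 0.06, 0, 0, 0, -1], [-0.002, -0.0139, 0.06, 0, 0, 0, -1]],
])

```text
t: 19.88
tcp_pos: [0.5249, 0.3896, 0.0662]
orientation: [0.001, 0.993, -0.118, 0.001]
force: [0.5, 0.3, -0.9]
finger_gap: 0.0127
```

```bash
python3 -c "
from h import *
s,R=state(); print(s['torque'])
chain(([.525,.390,.0605],-1.805))
"
```

```text
t 19.88 tcp [0.5249 0.3896 0.0662] R cols x,y,z [[0.972, -0.235, 0.003], [-0.235, -0.972, 0.002], [0.002, -0.002, -1.0]] F [ 0.4767  0.298  -0.8538] gap 0.0127
[-0.0439  0.0216 -0.003 ]
t 19.88 F [ 0.4767  0.298  -0.8538] gap 0.0127
rel [0.0, -0.0012, 0.0142] [0.0005, -0.0009, -0.0009] rows 0.1 0.0
```

Request:
jog_arm([
  [[0, 0, 0.004, 0, 0, 0, -1], [0, 0, 0.007, 0, 0, 0, -1], [0, 0, 0.01, 0, 0, 0, -1], [0, 0, 0.012, 0, 0, 0, -1], [0, 0, 0.014, 0, 0, 0, -1], [0, 0, 0.0155, 0, 0, 0, -1], [0, 0, 0.0155, 0, 0, 0, -1], [0, 0, 0.0155, 0, 0, 0, -1]],
])

```text
t: 20.55
tcp_pos: [0.5252, 0.39, 0.0616]
orientation: [0.0, 0.993, -0.118, 0.001]
force: [-2.0, -2.1, 6.1]
finger_gap: 0.0124
```

```bash
python3 -c "
from h import *
s,R=state(); print(s['torque'])
"
```

```text
t 20.55 tcp [0.5252 0.39   0.0616] R cols x,y,z [[0.972, -0.235, 0.003], [-0.235, -0.972, 0.0], [0.003, -0.001, -1.0]] F [-2.0297 -2.0643  6.1299] gap 0.0124
[-0.3169  0.5552  0.0212]
```

Request:
jog_arm([
  [[0, 0, 0, 0, 0, 0, -0.6], [0, 0, 0, 0, 0, 0, -0.3], [0, 0, 0, 0, 0, 0, 0], [0, 0, 0, 0, 0, 0, 0], [0, 0, 0, 0, 0, 0, 0], [0, 0, -0.06, 0, 0, 0, 0], [0, 0, -0.15, 0, 0, 0, 0], [0, 0, -0.24, 0, 0, 0, 0.5]],
])

```text
t: 21.22
tcp_pos: [0.5239, 0.3892, 0.1562]
orientation: [0.002, 0.993, -0.118, 0.001]
force: [0.9, 0.6, 0.7]
finger_gap: 0.0534
```

```bash
python3 -c "
from h import *
s,R=state(); print(np.array(s['qpos']))
chain(([.46,.27,.18],-1.6),([.447,.186,.13],-1.44),([.447,.186,.018],-1.44))
"
```

```text
t 21.22 tcp [0.5239 0.3892 0.1562] R cols x,y,z [[0.972, -0.235, 0.002], [-0.235, -0.972, 0.004], [0.001, -0.004, -1.0]] F [0.894  0.6411 0.7325] gap 0.0534
[-1.1168  0.6211  0.6246  1.6351 -0.4059  1.0209 -2.1728]
t 21.22 F [0.894  0.6411 0.7325] gap 0.0534
rel [-0.0851, 0.3274, -0.0582] [0.0013, -0.0004, -0.0661] rows 3.3 1.7
rel [-0.0264, 0.2109, 0.125] [0.0, 0.0, -0.0509] rows 2.4 1.3
rel [0.0, 0.0, 0.28] [0.0, 0.0, 0.0] rows 2.7 0.0
```

```bash
python3 -c "
from h import *
chain(([.47,.02,.25],-1.5))
"
```

```text
t 21.22 F [0.894  0.6411 0.7325] gap 0.0534
rel [0.0862, 0.9297, -0.2306] [0.0013, -0.0003, -0.098] rows 9.2 2.5
```

Request:
jog_arm([
  [[0.01, 0.09, -0.08, 0, 0, -0.01, 1], [0.02, 0.18, -0.15, 0, 0, -0.02, 1], [0.03, 0.28, -0.2, 0, 0, -0.03, 1], [0.04, 0.38, -0.23, 0, 0, -0.045, 1], [0.05, 0.48, -0.23, 0, 0, -0.06, 1], [0.055, 0.58, -0.23, 0, 0, -0.07, 1], [0.065, 0.68, -0.23, 0, 0, -0.08, 1], [0.075, 0.78, -0.23, 0, 0, -0.09, 1]],
])

```text
t: 21.88
tcp_pos: [0.481, 0.0852, 0.2493]
orientation: [0.0, 1.0, 0.024, 0.002]
force: [0.0, -1.1, 1.1]
finger_gap: 0.0851
```

```bash
python3 -c "
from h import *
camera('top')
fitflat('lid_blue',LID,yaws=[.13,0,.3],cams=('top',))
fitflat('lid_red',LID[:2]+[cub((-60,60),(-46,46),(-42,8))],z=.042,yaws=[-.23],cams=('top',))
T=camera('top');S_=camera('scene')
a=cv2.resize(T[190:310,130:290,::-1],(480,360),interpolation=cv2.INTER_CUBIC); b=cv2.resize(S_[260:340,460:560,::-1],(320,256),interpolation=cv2.INTER_CUBIC)
b=np.vstack([b,np.zeros((104,320,3),np.uint8)])
cv2.imwrite('pics/f.png',np.hstack([a,b]))
chain(([.447,.186,.13],-1.44),([.447,.186,.018],-1.44))
"
```

```text
lid_blue top px 985 sc 0.57; 
  x,y,yaw [ 0.7305  0.307  -0.2235] IoU 0.659
    top [ 0.7305  0.307  -0.2235] 0.659
lid_red top px 1612 sc 0.71; 
  x,y,yaw [ 0.5267  0.3953 -0.2394] IoU 0.856
    top [ 0.5268  0.3955 -0.2373] 0.857
t 22.23 F [ 0.3716  0.9059 -0.5348] gap 0.0856
rel [-0.0759, -0.2478, 0.2967] [0.0005, -0.0009, -0.0263] rows 3.8 0.7
rel [0.0, 0.0, 0.28] [0.0, 0.0, 0.0] rows 2.7 0.0
```

View pics/f.png

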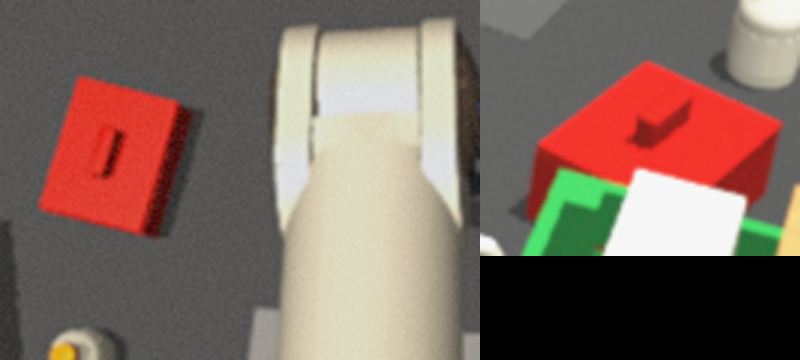

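Request:
jog_arm([
  [[-0.02, -0.06, 0.06, 0, 0, -0.006, 1], [-0.04, -0.12, 0.13, 0, 0, -0.012, 1], [-0.06, -0.18, 0.2, 0, 0, -0.02, 1], [-0.074, -0.247, 0.27, 0, 0, -0.027, 1], [-0.074, -0.247, 0.2967, 0, 0, -0.027, 1], [-0.074, -0.247, 0.2967, 0, 0, -0.027, 1], [-0.074, -0.247, 0.36, 0, 0, -0.027, 1], [-0.074, -0.247, 0.4, 0, 0, -0.027, 1]],
])

```text
t: 22.9
tcp_pos: [0.449, 0.1845, 0.0886]
orientation: [0.001, 0.998, 0.066, 0.002]
force: [0.2, -0.9, -0.1]
finger_gap: 0.0853
```

```bash
python3 -c "
from h import *
s,R=state()
chain(([.448,.186,.0185],-1.436))
"
```

```text
t 22.9 tcp [0.449  0.1845 0.0886] R cols x,y,z [[0.991, 0.131, 0.004], [0.131, -0.991, 0.002], [0.005, -0.001, -1.0]] F [ 0.1758 -0.9194 -0.0958] gap 0.0853
t 22.9 F [ 0.1758 -0.9194 -0.0958] gap 0.0853
rel [-0.0028, -0.0043, 0.1752] [0.0007, -0.0014, -0.001] rows 1.7 0.0
```

Request:
jog_arm([
  [[-0.003, -0.004, 0.04, 0, 0, 0, 0.7], [-0.003, -0.004, 0.08, 0, 0, 0, 0.5], [-0.003, -0.004, 0.12, 0, 0, 0, 0.5], [-0.003, -0.004, 0.15, 0, 0, 0, 0.3], [-0.003, -0.004, 0.168, 0, 0, 0, 0], [-0.003, -0.004, 0.172, 0, 0, 0, -0.3], [-0.003, -0.004, 0.172, 0, 0, 0, -0.5], [-0.003, -0.004, 0.172, 0, 0, 0, -0.6]],
])

```text
t: 23.57
tcp_pos: [0.4474, 0.1855, 0.0206]
orientation: [0.001, 0.998, 0.065, 0.002]
force: [0.6, 0.8, -0.0]
finger_gap: 0.0172
```

Request:
jog_arm([
  [[0, 0, 0, 0, 0, 0, -1], [0, 0, 0, 0, 0, 0, -1], [0, 0, 0, 0, 0, 0, -1], [0, 0, 0, 0, 0, 0, -1], [0, 0, 0, 0, 0, 0, -1], [0, 0, -0.04, 0, 0, 0, -1], [0, 0, -0.14, 0, 0, 0, -1], [0, 0, -0.24, 0, 0, 0, -1]],
])

```text
t: 24.23
tcp_pos: [0.4447, 0.1845, 0.1158]
orientation: [0.002, 0.998, 0.065, -0.001]
force: [1.8, 2.1, -0.0]
finger_gap: 0.0127
```

```bash
python3 -c "
from h import *
s,R=state()
chain(([.5,.12,.19],-1.65),([.607,.006,.15],-1.921),([.607,.006,.1],-1.921))
"
```

```text
t 24.23 tcp [0.4447 0.1845 0.1158] R cols x,y,z [[0.992, 0.13, -0.001], [0.13, -0.992, 0.005], [-0.001, -0.005, -1.0]] F [ 1.8425  2.115  -0.029 ] gap 0.0127
t 24.23 F [ 1.8425  2.115  -0.029 ] gap 0.0127
rel [0.1158, 0.1786, -0.1849] [0.0015, 0.0003, 0.0667] rows 2.7 1.7
rel [0.2892, 0.2629, 0.1] [0.0, 0.0, 0.0863] rows 3.9 2.2
rel [0.0, 0.0, 0.125] [0.0, 0.0, 0.0] rows 1.2 0.0
```

Request:
jog_arm([
  [[0.03, 0.04, -0.06, 0, 0, 0.015, -1], [0.06, 0.09, -0.12, 0, 0, 0.03, -1], [0.09, 0.14, -0.17, 0, 0, 0.05, -1], [0.1158, 0.1786, -0.1849, 0, 0, 0.0667, -1], [0.1158, 0.1786, -0.1849, 0, 0, 0.0667, -1], [0.1158, 0.1786, -0.1849, 0, 0, 0.0667, -1], [0.1158, 0.1786, -0.1849, 0, 0, 0.0667, -1], [0.1158, 0.1786, -0.1849, 0, 0, 0.0667, -1]],
])

```text
t: 24.9
tcp_pos: [0.5, 0.1218, 0.1892]
orientation: [0.001, 0.999, -0.038, 0.0]
force: [0.2, -0.5, -1.1]
finger_gap: 0.0127
```

Request:
jog_arm([
  [[0.06, 0.055, 0.02, 0, 0, 0.018, -1], [0.13, 0.12, 0.04, 0, 0, 0.036, -1], [0.2, 0.18, 0.07, 0, 0, 0.06, -1], [0.26, 0.24, 0.09, 0, 0, 0.0863, -1], [0.2892, 0.2629, 0.12, 0, 0, 0.0863, -1], [0.2892, 0.2629, 0.18, 0, 0, 0.0863, -1], [0.2892, 0.2629, 0.23, 0, 0, 0.0863, -1], [0.2892, 0.2629, 0.23, 0, 0, 0.0863, -1]],
])

```text
t: 25.57
tcp_pos: [0.6047, 0.0079, 0.0934]
orientation: [0.002, 0.985, -0.173, -0.003]
force: [-1.1, 0.6, -1.8]
finger_gap: 0.0126
```

```bash
python3 -c "
from h import *
s,R=state()
T=camera('top');S_=camera('scene')
a=cv2.resize(T[170:260,270:370,::-1],(400,360),interpolation=cv2.INTER_CUBIC); b=cv2.resize(S_[215:323,265:385,::-1],(400,360),interpolation=cv2.INTER_CUBIC)
cv2.imwrite('pics/g.png',np.hstack([a,b]))
chain(([.607,.006,.07],-1.921))
"
```

```text
t 25.57 tcp [0.6047 0.0079 0.0934] R cols x,y,z [[0.94, -0.342, -0.005], [-0.342, -0.94, 0.004], [-0.006, -0.002, -1.0]] F [-1.0794  0.5975 -1.8355] gap 0.0126
t 25.67 F [-0.084   0.203  -0.7146] gap 0.0131
rel [0.0005, 0.0042, 0.0686] [0.0006, -0.0001, 0.0005] rows 0.7 0.0
```

View pics/g.png

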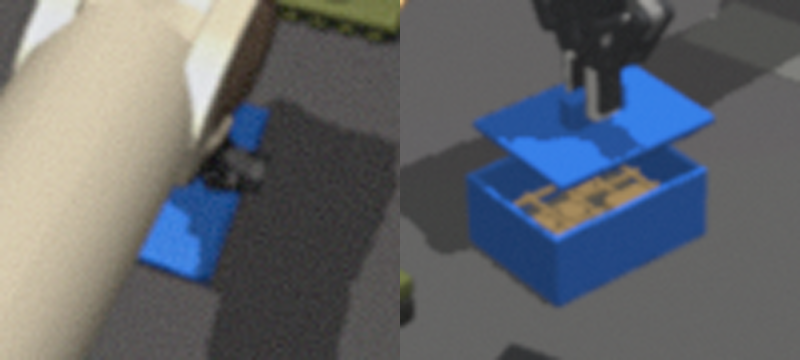

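```bash
python3 -c "
from h import *
p=np.array(sense()['tcp_pos']); z=p[2]-.0206+.014
f=lambda l,z:np.array([ground('scene',np.array(u)/3.3333+[265,215]-.35,z)[:2] for u in l])
L=f([[73,124],[165,186],[315,117],[240,67]],z); B=f([[68,176],[157,239],[307,166]],.05)
print(p,'lid',L.tolist(),'c',L.mean(0),(L[0]+L[2])/2,(L[1]+L[3])/2); print('box',B.tolist(),(B[0]+B[2])/2)
for M in (L,B): print(np.linalg.norm(M[0]-M[1]),np.linalg.norm(M[1]-M[2]),np.arctan2(*(M[1]-M[2])[::-1]))
"
```

```text
[0.6074 0.0077 0.0974] lid [[0.6489927877415165, -0.04984680459782587], [0.6764545536702158, 0.03570396511632978], [0.5654014898495059, 0.07372177678231262], [0.5378454004139069, 0.002844495933938762]] c [0.6072 0.0156] [0.6072 0.0119] [0.6071 0.0193]
box [[0.6488826967584281, -0.05614252494823879], [0.6763619294764934, 0.02878281668144389], [0.5617603883765152, 0.06661069799590125]] [0.6053 0.0052]
0.08985033548411026 0.11738030919978362 -0.3298337756229555
0.08926041609634085 0.12068331213233531 -0.3188213124014482
```

Request:
jog_arm([
  [[0.0005, 0.004, 0.012, 0, 0, 0, -1], [0.0005, 0.004, 0.024, 0, 0, 0, -1], [0.0005, 0.004, 0.036, 0, 0, 0, -1], [0.0005, 0.004, 0.048, 0, 0, 0, -1], [0.0005, 0.004, 0.058, 0, 0, 0, -1], [0.0005, 0.004, 0.066, 0, 0, 0, -1], [0.0005, 0.004, 0.073, 0, 0, 0, -1], [0.0005, 0.004, 0.073, 0, 0, 0, -1]],
])

```text
t: 26.33
tcp_pos: [0.6081, 0.0053, 0.0688]
orientation: [0.001, 0.985, -0.174, 0.001]
force: [0.4, -0.7, -0.7]
finger_gap: 0.0126
```

```bash
python3 -c "
from h import *
s,R=state(); print(s['torque'])
chain(([.607,.006,.0615],-1.921))
"
```

```text
t 26.33 tcp [0.6081 0.0053 0.0688] R cols x,y,z [[0.939, -0.343, 0.002], [-0.343, -0.939, 0.001], [0.002, -0.002, -1.0]] F [ 0.4043 -0.6865 -0.6674] gap 0.0126
[-0.0287 -0.0189  0.0382]
t 26.33 F [ 0.4043 -0.6865 -0.6674] gap 0.0126
rel [-0.0032, -0.0009, 0.0181] [0.0003, -0.0008, 0.0001] rows 0.2 0.0
```

Request:
jog_arm([
  [[-0.001, 0, 0.004, 0, 0, 0, -1], [-0.001, 0, 0.008, 0, 0, 0, -1], [-0.001, 0, 0.011, 0, 0, 0, -1], [-0.001, 0, 0.014, 0, 0, 0, -1], [-0.001, 0, 0.016, 0, 0, 0, -1], [-0.001, 0, 0.018, 0, 0, 0, -1], [-0.001, 0, 0.019, 0, 0, 0, -1], [-0.001, 0, 0.019, 0, 0, 0, -1]],
])

```text
t: 27.0
tcp_pos: [0.6082, 0.0053, 0.0629]
orientation: [0.0, 0.985, -0.174, 0.002]
force: [-3.8, -0.2, 7.3]
finger_gap: 0.0127
```

```bash
python3 -c "
from h import *
s,R=state(); print(s['torque'])
"
```

```text
t 27.0 tcp [0.6082 0.0053 0.0629] R cols x,y,z [[0.939, -0.343, 0.003], [-0.343, -0.939, -0.0], [0.003, -0.001, -1.0]] F [-3.8193 -0.2427  7.3434] gap 0.0127
[0.0627 0.702  0.0177]
```

Request:
jog_arm([
  [[0, 0, 0, 0, 0, 0, -0.6], [0, 0, 0, 0, 0, 0, -0.3], [0, 0, 0, 0, 0, 0, 0], [0, 0, 0, 0, 0, 0, 0], [0, 0, 0, 0, 0, 0, 0], [0, 0, -0.06, 0, 0, 0, 0], [0, 0, -0.15, 0, 0, 0, 0], [0, 0, -0.25, 0, 0, 0, 0]],
])

```text
t: 27.67
tcp_pos: [0.6061, 0.0054, 0.161]
orientation: [0.001, 0.985, -0.174, -0.001]
force: [1.2, 0.5, 0.0]
finger_gap: 0.0427
```

Request:
jog_arm([
  [[-0.05, 0, -0.08, 0, 0, 0, 0], [-0.1, 0, -0.15, 0, 0, 0, 0], [-0.18, 0, -0.2, 0, 0, 0, 0], [-0.26, 0, -0.22, 0, 0, 0, 0], [-0.34, 0, -0.24, 0, 0, 0, 0], [-0.38, 0, -0.25, 0, 0, 0, 0], [-0.38, 0, -0.25, 0, 0, 0, 0], [-0.38, 0, -0.25, 0, 0, 0, 0]],
])

```text
t: 28.33
tcp_pos: [0.4648, 0.0587, 0.2618]
orientation: [-0.001, 0.985, -0.173, 0.002]
force: [1.0, -0.1, 0.3]
finger_gap: 0.0427
```

```bash
python3 -c "
from h import *
s,R=state()
T=camera('top');S_=camera('scene')
W=LID[:2]+[cub((-60,60),(-46,46),(-42,8))]
for n,y in (('lid_red',-.235),('lid_blue',-.35)):
    try: fitflat(n,W,z=.042,yaws=[y],cams=('top',))
    except Exception as e: print(e)
a=cv2.resize(T[140:310,130:490,::-1],(800,378),interpolation=cv2.INTER_CUBIC)
b=cv2.resize(S_[235:345,265:565,::-1],(600,220),interpolation=cv2.INTER_CUBIC); b=np.hstack([b,np.zeros((220,200,3),np.uint8)])
cv2.imwrite('pics/z.png',np.vstack([a,b]))
"
```

```text
t 28.33 tcp [0.4648 0.0587 0.2618] R cols x,y,z [[0.94, -0.341, 0.004], [-0.341, -0.94, -0.002], [0.004, 0.001, -1.0]] F [ 1.0269 -0.0664  0.3126] gap 0.0427
lid_red top px 1564 sc 0.62; 
  x,y,yaw [ 0.5274  0.3953 -0.2596] IoU 0.836
    top [ 0.5274  0.3953 -0.2596] 0.836
lid_blue top px 1212 sc 0.94; 
  x,y,yaw [ 0.6098  0.002  -0.2552] IoU 0.721
    top [ 0.6099  0.002  -0.2562] 0.723
```

View pics/z.png

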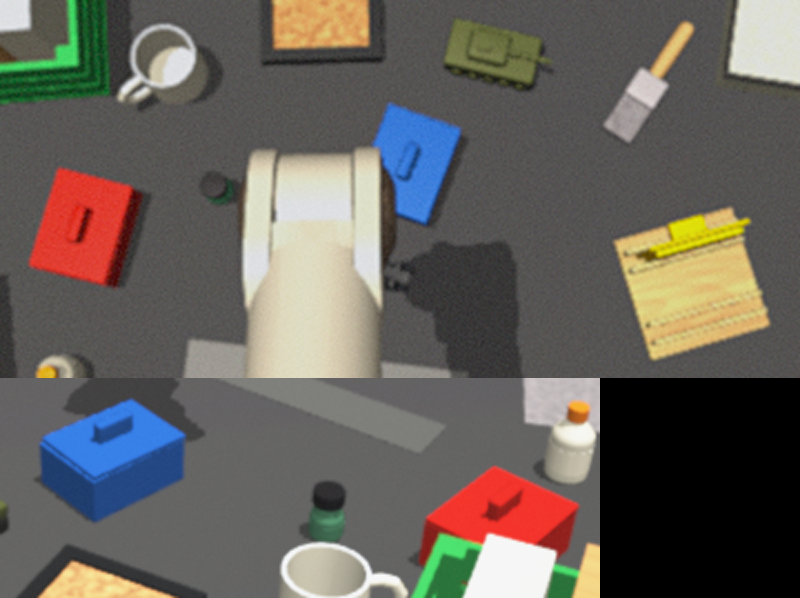

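```bash
python3 -c "
from h import *
S_=camera('scene')
g=lambda T:[proj('scene',q@T[:3,:3].T+T[:3,3]) for q in LID[:1]][0].round(1).tolist()
for n,W,z in (('lid_blue',LID[:2],.042),):
    m,sc=bestmask('scene',n); 
    for zz in (.042,.045,.048,.051):
        x,i=fit({'scene':m},LID[:2],flat(zz),[.607,.006,-.35],[.004,.004,.04]); print(zz,x,round(i,4),sc)
a=cv2.resize(S_[240:315,280:365,::-1],(400,353),interpolation=cv2.INTER_CUBIC); b=cv2.resize(S_[270:345,470:555,::-1],(400,353),interpolation=cv2.INTER_CUBIC)
cv2.imwrite('pics/y.png',np.hstack([a,b]))
"
```

```text
0.042 [ 0.6006  0.0053 -0.3491] 0.9249 0.76
0.045 [ 0.6048  0.0083 -0.3322] 0.9198 0.76
0.048 [ 0.6074  0.0108 -0.3576] 0.9124 0.76
0.051 [ 0.6117  0.0116 -0.3371] 0.9063 0.76
```

View pics/y.png

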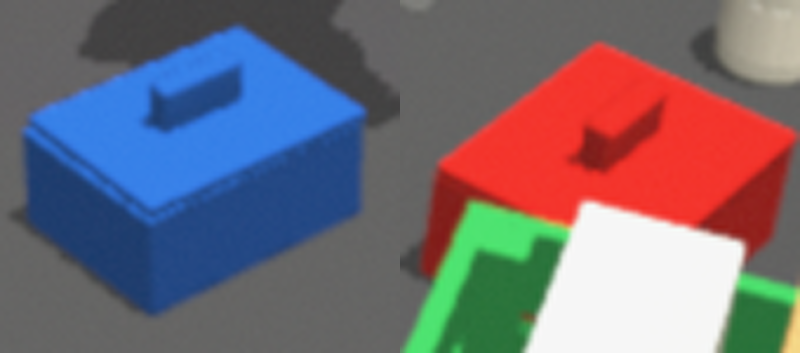

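```bash
python3 -c "
from workcell import *
print(close_job())"
```

```text
the job is handed in; nothing more can be done
None
```

Both boxes are closed with the lid of their own colour, handle up, and the job is handed in. It took about 28 of the 72 s.

I pulled the red lid out of the rack by its top edge, tilted it, laid it flat on the table, then took it by its handle and put it on the red box. Then I took the blue lid by its handle and put it on the blue box.

**Seating:**
- Each lid stopped with about 6–7 N of contact, within about 0.5 mm of the expected seated height (TCP z 0.0616 m for red, 0.0629 m for blue).
- In the last pictures both plates lie flat. The near corner of the red box is hidden by the green crate.
- The blue lid sits about 2–3 mm off-centre along its length, within its play, so a thin even strip of rim shows on one side.

**Surroundings:** the yellow lid and the other things look undisturbed, and the arm ended clear of everything.

**Checks that disagreed or were weak:**
- The last outline fits were poor: 0.84 overlap for red, and 0.72 for blue with the arm partly covering it. I relied on the contact height and the pictures instead.
- The last fits put the red lid about 6 mm and the blue lid about 4 mm from where the box was first measured. That is more than the 3.5 mm play, so I put it down to fit error.
- While tilting the red lid, the arm came right up to the limits of three joints. One reading, 2.4214 on joint 4, is just above the listed 2.42 limit, so I moved to an easier arm posture.

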